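# Change over the fruit inspection bench

## Robot

A 7-joint arm with a two-finger parallel gripper is mounted at the origin on the work surface. World frame = base frame: x ahead of the robot, y to its left, z up, the work surface at z = 0. Lengths are in m, angles in degrees, forces in N, time in s.
With the tool pointing down it reaches from about 0.425 to 0.825 m from the base axis. Payload 3.6 kg.
Tool frame: the origin (TCP) lies at the very end of the fingers, on their centre line; the grasp point (between the pads) lies robot.hold_point_z behind it (robot.hold_point_z is the distance from the TCP to the grasp point, in m); z points along the fingers, y is the line along which they close (so a half turn about z gives the same grasp; the last joint's range is limited). The gripper opens to 85 mm and grips with 20 to 120 N. Pads are 22 mm wide; open, the fingers measure 114 mm over their backs; the gripper's body (76 mm by 85 mm) begins 54 mm behind the grasp point. The pads swing forward as they close: fully open they stand 13 mm farther back than shut.
Start: joints at [71.362, 35.231, -0.722, 81.555, 0.464, 63.22, -2.315], TCP at [0.191, -0.621, 0.231] pointing down, gripper open.
Joint ranges: [-178.69, 178.69], [-17.37, 117.87], [-77.05, 75.6], [15.02, 138.74], [-78.02, 258.01], [0.78, 113.62], [-162.83, 162.83]. Speed limits (degrees/s): [159.86, 159.86, 180, 180, 180, 180, 180].

## Interface

Orientations are given as a 3x3 rotation matrix whose columns are the frame's x, y, z axes.
In Python, from station import status, vision, finish_job, robot gives the robot as it stands.
- The arm moves only by the shell command python3 -m handwheel 'ROWS'. ROWS is JSON, a list that holds one entry, the list of rows, each a list of 7 numbers: the shift along the tool's x, y, z in cm, then the turn, a rotation vector about the tool's x, y, z in rad, then the finger opening in cm, from 0 to 8.54. In form: [[[dx, dy, dz, wx, wy, wz, claw], ...]]. A call has 1 to 20 rows; each row shifts and turns the commanded pose from where the row before left it, along the tool's axes as they then stand; what a row does not reach is not made up. A row lasts 1/10 s, in which the tool goes at most 50 mm and 8.59 degrees, less where a joint would pass 70% of its speed; a pose out of reach is approached as far as the arm can. A call is refused whole if a number of a shift passes 5 or a number of a turn 0.15, either way. A call with a gripper value outside its range is refused whole. The fingers move at their own pace and stop on an object; the grip force is fixed at half the most. Time passes only in rows, so rows that do not move let the fingers close. It gives the time, the measured TCP pose, the force, the opening and the grip force at its end, in the units of the state.
- status.sense(): the state, without advancing time (a new reading comes with each control period).
- vision.grab_frame(name): name is "scene" or "top" or "wrist"; returns a dict with "img" (400x640x3 uint8, blue, green, red), "range_z" (400x640 float32, m along the optical axis (not along the pixel's ray), 0 where there is no reading), "camera_matrix" (3x3 intrinsics, pixels), "cam_to_world" (4x4, takes a point from camera to world coordinates). Camera axes: x right, y down, z forward; pixel columns grow to the right and rows downward; lengths in m; the calibration is good to about 2 mm. A picture is of the moment at which its call begins.
- finish_job(): hands the job in; it is judged then, once.
Trained networks look in a picture, given as the dict that the camera call returned (one of the last four; its "shot" number tells which), for a name from the list of things; names that differ only in an ending like _2 or _b are one class to them, and where a whole thing is asked for, a point or a joint stands for the part that bears it (a point fixed in the world has none). Each returns a list of dicts, best first, with "p" (0 to 1); they miss things now and then, are a little off and sometimes report something else, mostly with a low value. They report only what shows in the picture. A call takes as long as a camera call.
- vision.search_frame(picture, query): "at" ([column, row] as shares, 0 to 1, of the picture: columns of its width, rows of its height, amid what is visible of it).
- vision.pinpoint(picture, query): "at" ([column, row] as shares, 0 to 1, of the picture: columns of its width, rows of its height: a listed point, or the origin of a listed thing).
The state is a dict: "time_s": time; "joint_pos": joint angles; "joint_velocities": joint speeds; "tau": joint torques, N m; "tcp_pos": TCP position; "tcp_rot": TCP orientation; "wrist_force": force on the tool from outside, world axes, zero at the start; "wrist_torque": the same for the moment, N m; "grip_width": opening from 0.0 (shut) to 1.0 (fully open); "finger_force": force on a finger pad.
Only numpy, scipy, OpenCV 4.12 (cv2) and the standard library are available. Lean on these libraries where they do the work, as an engineer would, in place of code of your own. Each camera call takes 0.05 s, during which the arm holds its last target. There are 200 camera calls.

## Task

Get the inspection bench ready for the next lot of fruit: first slide every used white board up out of the slotted holder and stand each one in its own bay of the empty wash rack. Then put each flat peach in a cell of its own in the sample tray, and last push the loaded tray along the bench, without lifting it, until it sits wholly on the cream viewing square and square with it. Leave the wipes box and the bottle where they are.

Things in the scene. Friction and masses are not known exactly. Their poses are not given: they have to be found in the camera images.
- board0: used inspection board, plain white plastic plate 110 wide (its x) x 8 thick (its y) x 130 high (its z), 0.11 kg, standing on edge in one slot of the holder at the start; origin at the centre of its lower edge, z up. Not every board is present every time
- board1: used inspection board, plain white plastic plate 110 wide (its x) x 8 thick (its y) x 130 high (its z), 0.11 kg, standing on edge in one slot of the holder at the start; origin at the centre of its lower edge, z up. Not every board is present every time
- board2: used inspection board, plain white plastic plate 110 wide (its x) x 8 thick (its y) x 130 high (its z), 0.11 kg, standing on edge in one slot of the holder at the start; origin at the centre of its lower edge, z up. Not every board is present every time
- holder: fixed grey plastic slotted holder, 126 (x) x 139 (y) x 68 high, three parallel slots along its x, side by side along its y; origin at the centre of its underside
- holder_slot0 (a point): floor centre of holder slot 0, 8 above the bench, y = -52 in the holder's frame; the slot is 11 wide (along the holder's y), 114 long (x) and 60 deep, open at the top; its guides cover the last 20 of each end, so a board stands 62 clear above them
- holder_slot1 (a point): floor centre of holder slot 1, 8 above the bench, y = 0 in the holder's frame; the slot is 11 wide (along the holder's y), 114 long (x) and 60 deep, open at the top; its guides cover the last 20 of each end, so a board stands 62 clear above them
- holder_slot2 (a point): floor centre of holder slot 2, 8 above the bench, y = 52 in the holder's frame; the slot is 11 wide (along the holder's y), 114 long (x) and 60 deep, open at the top; its guides cover the last 20 of each end, so a board stands 62 clear above them
- rack: fixed off-white plastic wash rack, 140 (x) x 143 (y) x 56 high, three parallel bays along its x; origin at the centre of its underside. Starts empty
- rack_bay0 (a point): floor centre of wash-rack bay 0, 6 above the bench, y = -52 in the rack's frame; the bay is 15 wide (along the rack's y), 128 long (x) and 50 deep, open at the top, its guides cover the last 30 of each end; for one board, which stands in it with its lower edge on the floor and may lean up to 8 degrees
- rack_bay1 (a point): floor centre of wash-rack bay 1, 6 above the bench, y = 0 in the rack's frame; the bay is 15 wide (along the rack's y), 128 long (x) and 50 deep, open at the top, its guides cover the last 30 of each end; for one board, which stands in it with its lower edge on the floor and may lean up to 8 degrees
- rack_bay2 (a point): floor centre of wash-rack bay 2, 6 above the bench, y = 52 in the rack's frame; the bay is 15 wide (along the rack's y), 128 long (x) and 50 deep, open at the top, its guides cover the last 30 of each end; for one board, which stands in it with its lower edge on the floor and may lean up to 8 degrees
- tray: loose grey sample tray, 160 x 160 x 25 high, 0.5 kg, with 5 thick floor and walls and a cross of 5 thick dividers making four square cells; origin at the centre of its underside, z up; it slides on the bench
- tray_cell0 (a point): floor centre of tray cell 0, 5 above the tray's underside, at (-38.75, -38.75) in the tray's frame; the cell is 72.5 x 72.5 and 20 deep
- tray_cell1 (a point): floor centre of tray cell 1, 5 above the tray's underside, at (-38.75, 38.75) in the tray's frame; the cell is 72.5 x 72.5 and 20 deep
- tray_cell2 (a point): floor centre of tray cell 2, 5 above the tray's underside, at (38.75, -38.75) in the tray's frame; the cell is 72.5 x 72.5 and 20 deep
- tray_cell3 (a point): floor centre of tray cell 3, 5 above the tray's underside, at (38.75, 38.75) in the tray's frame; the cell is 72.5 x 72.5 and 20 deep
- mat: flush cream square, 190 x 190 with a thin black border, marked on the bench (under 1 thick, no obstacle): the viewing spot; origin at its centre, x and y along its sides
- peach0_mid (a point): middle of a squat flat (doughnut) peach, round, reddish, rigid, 60 across from 16 to 30 above its base, 44 high, with a flat base 46 across, 0.12 kg, standing loose on the bench; the point is 22 above its base, z up through the stem. Not every peach is present every time
- peach1_mid (a point): middle of a squat flat (doughnut) peach, round, reddish, rigid, 60 across from 16 to 30 above its base, 44 high, with a flat base 46 across, 0.12 kg, standing loose on the bench; the point is 22 above its base, z up through the stem. Not every peach is present every time
- peach2_mid (a point): middle of a squat flat (doughnut) peach, round, reddish, rigid, 60 across from 16 to 30 above its base, 44 high, with a flat base 46 across, 0.12 kg, standing loose on the bench; the point is 22 above its base, z up through the stem. Not every peach is present every time
- peach3_mid (a point): middle of a squat flat (doughnut) peach, round, reddish, rigid, 60 across from 16 to 30 above its base, 44 high, with a flat base 46 across, 0.12 kg, standing loose on the bench; the point is 22 above its base, z up through the stem. Not every peach is present every time
- wipes: bystander: white and blue wipes box, 90 x 150 x 70 high, origin under its centre
- sanitiser: bystander: clear bottle, 66 across, 160 high, origin under its centre

How it is judged:
By the outcome, as a careful person would: the job done as asked, in the order asked, and still so for the second after the job is handed in, with the robot touching nothing.
Of board0, board1, board2 only 2 to 3 are there at a start; the rules pass over those that are not, and their reading is None.
Of peach0, peach1, peach2, peach3 only 3 to 4 are there at a start; the rules pass over those that are not, and their reading is None.
At some moment in a run one of tray, peach0, peach1, peach2, peach3 may be knocked a few centimetres aside while the robot is not near it.
It also fails if it takes over 210 s, if anything falls off the work surface, if the arm or the gripper's body presses on something with over 40 N, if the wrist force passes 120 N, or if a joint passes its speed limit or range.

## Working session

There is one attempt and no reset: what is moved stays moved. The work goes in short steps, Python scripts to look and compute and a shell command to move; the robot and the scene stay as the last step left them, time stands still between calls to the robot, and variables do not carry over. Pictures are saved under pics/ and viewed, at most 14 in all, crops included, and the job is handed in when it is done.

```bash
ls; mkdir -p pics; cat > h.py <<'E'
import numpy as np, cv2, sys
from station import status, vision, finish_job, robot
def pt(f,u,v):
    K=np.array(f["camera_matrix"]);z=f["range_z"][int(v),int(u)]
    p=np.linalg.inv(K)@[u,v,1]*z
    return (np.array(f["cam_to_world"])@[*p,1])[:3]
def cloud(f):
    K=np.array(f["camera_matrix"]);z=f["range_z"];v,u=np.mgrid[:400,:640]
    P=np.stack([(u-K[0,2])/K[0,0]*z,(v-K[1,2])/K[1,1]*z,z],-1)
    T=np.array(f["cam_to_world"]);return P@T[:3,:3].T+T[:3,3]
E
python3 - <<'E'
from h import *
for n in("scene","top"):
    f=vision.grab_frame(n);cv2.imwrite(f"pics/{n}0.png",f["img"]);np.savez(f"pics/{n}0.npz",**{k:np.array(f[k]) for k in("img","range_z","camera_matrix","cam_to_world")})
    print(n,np.round(f["cam_to_world"],3).tolist(),np.round(f["camera_matrix"],1).tolist())
s=status.sense();print({k:np.round(v,3).tolist() for k,v in s.items()},robot.hold_point_z)
E
```

```text
pics
scene [[0.318, 0.683, -0.658, 1.412], [0.948, -0.215, 0.235, -0.314], [0.019, -0.698, -0.716, 0.942], [0.0, 0.0, 0.0, 1.0]] [[477.1, 0.0, 322.9], [0.0, 477.1, 200.6], [0.0, 0.0, 1.0]]
top [[-0.015, -0.996, 0.083, 0.447], [-1.0, 0.014, -0.006, 0.02], [0.005, -0.083, -0.997, 1.514], [0.0, 0.0, 0.0, 1.0]] [[519.3, 0.0, 318.9], [0.0, 519.3, 194.5], [0.0, 0.0, 1.0]]
{'time_s': 0.1, 'joint_pos': [71.36, 35.282, -0.723, 81.632, 0.465, 63.221, -2.316], 'joint_velocities': [0.001, -0.162, 0.057, -0.248, -0.027, -0.027, 0.035], 'tau': [0.002, -47.038, 0.261, -17.157, 0.01, 0.006, -0.0], 'tcp_pos': [0.191, -0.621, 0.23], 'tcp_rot': [[0.956, 0.294, -0.001], [0.294, -0.956, 0.002], [-0.0, -0.002, -1.0]], 'wrist_force': [-0.19, 0.207, 0.101], 'wrist_torque': [0.014, -0.025, -0.011], 'finger_force': 0.0, 'grip_width': 0.996} 0.0187
```

View pics/scene0.png

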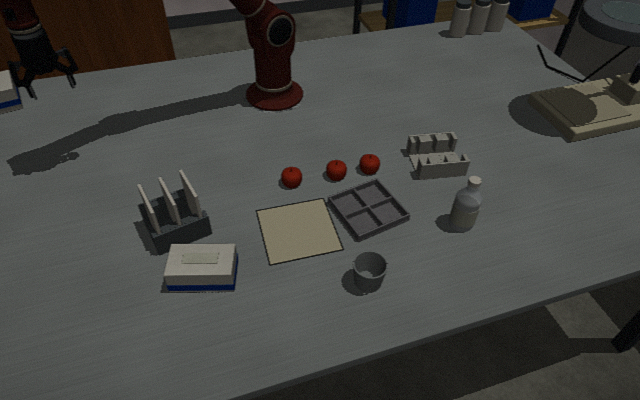

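View pics/top0.png

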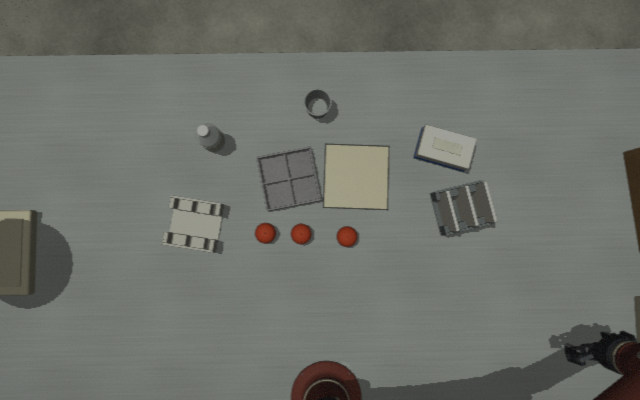

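```bash
cat >> h.py <<'E'
def rect(p):
    (c,s,a)=cv2.minAreaRect(p[:,:2].astype(np.float32)*1000);return np.round(c,1),np.round(s,1),round(a,1)
def comps(P,m,zr,minn=15):
    mm=(m&(P[...,2]>zr[0])&(P[...,2]<zr[1])).astype(np.uint8)
    n,l,st,ce=cv2.connectedComponentsWithStats(mm)
    return [(P[l==i],st[i],ce[i]) for i in range(1,n) if st[i,4]>=minn]
E
python3 - <<'E'
from h import *
for n in("top","scene"):
    f=dict(np.load(f"pics/{n}0.npz"));P=cloud(f);X,Y,Z=P[...,0],P[...,1],P[...,2]
    print(n,"bench z",np.median(Z[(abs(X-.5)<.3)&(abs(Y)<.5)&(abs(Z)<.02)]))
    box=(X>.3)&(X<.8)&(abs(Y)<.55)
    hold=box&(Y<-.22)&(X<.58)
    for p,st,ce in comps(P,hold,(.1,.15)): print("board",len(p),rect(p),p.mean(0).round(4))
    rk=box&(Y>.2)&(X<.58)
    q=P[rk&(Z>.045)&(Z<.07)];print("rack",rect(q),q.mean(0).round(4))
    for p,st,ce in comps(P,rk,(.045,.065),4): print("  post",len(p),rect(p))
    q=P[hold&(Z>.06)&(Z<.075)];print("holder",rect(q))
    im=f["img"].astype(int);red=(im[...,2]>110)&(im[...,1]<70)&box
    for p,st,ce in comps(P,red,(.01,.08),40):
        t=p[p[:,2]>.036];print("peach",len(p),rect(p),t.mean(0).round(4),p[:,2].max().round(3))
    tr=box&(abs(Y)<.22)&(X>.47)
    for p,st,ce in comps(P,tr,(.017,.032),100): print("tray?",len(p),rect(p))
    cream=(im[...,2]-im[...,0]>25)&(im[...,1]>120)&box&(abs(Z)<.01)
    for p,st,ce in comps(P,cream,(-.01,.01),500): print("mat",len(p),rect(p),p.mean(0).round(4))
    for p,st,ce in comps(P,box&(X>.45),(.05,.2),30): print("tall",len(p),rect(p),p[:,2].max().round(3))
E
```

```text
top bench z 0.00019112586684300048
board 282 (array([ 527.3, -391.9]), array([108.,  11.]), 12.8) [ 0.5274 -0.3902  0.1267]
board 280 (array([ 532.7, -442.6]), array([98.8, 11.7]), 13.6) [ 0.5323 -0.441   0.126 ]
board 258 (array([ 515. , -339.9]), array([108.8,   9.7]), 12.6) [ 0.5146 -0.3389  0.1278]
rack (array([493.5, 371.8]), array([145.5, 140.2]), 80.2) [0.4922 0.3712 0.0553]
  post 506 (array([544.6, 362.9]), array([143.8,  36.2]), 80.0)
  post 526 (array([442.1, 380.6]), array([145.5,  36.1]), 80.2)
holder (array([ 527.2, -391.1]), array([126.1, 138.1]), 12.9)
peach 216 (array([464.9, 168.4]), array([45.7, 42.4]), 89.2) [0.4648 0.1688 0.0429] 0.052
peach 213 (array([460.6,  66.7]), array([45.7, 42.4]), 89.3) [0.461  0.0662 0.043 ] 0.056
peach 222 (array([450.9, -64.2]), array([45.9, 44.4]), 44.4) [ 0.4514 -0.0634  0.0432] 0.054
tray? 558 (array([620.7, 100.5]), array([160.7, 160. ]), 10.4)
mat 3588 (array([626.5, -98.8]), array([179.8, 182.4]), 87.1) [ 0.6262 -0.0994  0.0007]
tall 33 (array([796.2,  13.7]), array([ 6.5, 39.7]), 0.1) 0.074
tall 534 (array([733.6, 316.5]), arra
[... 710 characters left out ...]
46.2, 148. ]), 80.8) [0.4992 0.3649 0.0537]
  post 408 (array([442.2, 376.2]), array([144.1,  41.9]), 81.1)
  post 459 (array([545.4, 358.5]), array([145.7,  43.5]), 82.3)
holder (array([ 527.3, -396.2]), array([131.7, 138.4]), 13.0)
tray? 828 (array([621. ,  95.8]), array([164.1, 163.7]), 10.9)
tall 56 (array([459.1, 398.4]), array([35.5, 17.9]), 88.1) 0.06
tall 388 (array([546.5, 358.4]), array([146.7,  43.2]), 79.3) 0.062
tall 2043 (array([ 527.7, -396.4]), array([132.5, 138.9]), 13.0) 0.142
tall 917 (array([744.6, 308.3]), array([65.4, 51.3]), 56.4) 0.164
tall 2443 (array([ 701.3, -353.2]), array([150.4,  93.3]), 73.5) 0.076
tall 84 (array([795.9,   8.3]), array([ 7.8, 38. ]), 0.3) 0.072
```

```bash
cat >> h.py <<'E'
def to(x,y,z,yaw):
    s=status.sense();R=np.array(s["tcp_rot"]);p=np.array(s["tcp_pos"])
    cur=np.degrees(np.arctan2(R[1,0],R[0,0]));d=(cur-yaw+90)%180-90
    a=np.radians(yaw if abs(((cur-d)-yaw+180)%360-180)<1 else yaw+180)
    T=np.array([[np.cos(a),np.sin(a),0],[np.sin(a),-np.cos(a),0],[0,0,-1]])
    tilt=R.T@np.array([0,0,-1])
    print("t",round(s["time_s"],1),"at",p.round(4),"yaw",cur.round(2),"tilt(wx,wy)",(-tilt[1]).round(4),tilt[0].round(4),"| wz",np.radians(d).round(4),"| cm after turn",(T.T@(np.array([x,y,z])-p)*100).round(2),"before",(R.T@(np.array([x,y,z])-p)*100).round(2),"grip",round(s["grip_width"],3),"F",np.round(s["wrist_force"],1))
E
python3 -c "
from h import *
to(.516,-.343,.24,12.9)"
```

```text
t 0.1 at [ 0.1912 -0.6205  0.2303] yaw 17.13 tilt(wx,wy) -0.0023 0.0 | wz 0.0737 | cm after turn [ 37.86 -19.8   -0.97] before [ 39.21 -16.96  -0.93] grip 0.996 F [-0.2  0.2  0.1]
```

```bash
python3 -m handwheel '[[[0,0,0,0,0,0.074,3],[3.79,-1.98,-0.1,0,0,0,3],[3.79,-1.98,-0.1,0,0,0,3],[3.79,-1.98,-0.1,0,0,0,3],[3.79,-1.98,-0.1,0,0,0,3],[3.79,-1.98,-0.1,0,0,0,3],[3.79,-1.98,-0.1,0,0,0,3],[3.79,-1.98,-0.1,0,0,0,3],[3.79,-1.98,-0.1,0,0,0,3],[3.79,-1.98,-0.1,0,0,0,3],[3.79,-1.98,-0.1,0,0,0,3],[0,0,0,0,0,0,3],[0,0,0,0,0,0,3],[0,0,0,0,0,0,3],[0,0,0,0,0,0,3]]]'
python3 - <<'E'
from h import *
to(.516,-.343,.24,12.9)
f=vision.grab_frame("wrist");cv2.imwrite("pics/w1.png",f["img"]);P=cloud(f)
Z=P[...,2];print(np.round(f["cam_to_world"],3).tolist())
m=f["range_z"]>0.03
for p,st,ce in comps(P,m,(.12,.15),40): print(len(p),rect(p),p.mean(0).round(4),ce)
E
```

```text
time_s: 1.6
tcp_pos: [0.515, -0.3455, 0.2411]
tcp_rot: [[0.976, 0.22, -0.001], [0.22, -0.976, -0.001], [-0.001, 0.0, -1.0]]
wrist_force: [0.2, 0.4, -0.1]
grip_width: 0.35
finger_force: 0.0
t 1.6 at [ 0.515  -0.3455  0.2411] yaw 12.68 tilt(wx,wy) 0.0004 0.0014 | wz -0.0038 | cm after turn [ 0.15 -0.22  0.11] before [ 0.15 -0.22  0.11] grip 0.35 F [ 0.2  0.4 -0.1]
[[0.219, -0.927, -0.306, 0.592], [-0.976, -0.208, -0.068, -0.327], [-0.001, 0.313, -0.95, 0.384], [0.0, 0.0, 0.0, 1.0]]
1921 (array([ 528.3, -392.3]), array([110. ,   8.4]), 12.7) [ 0.5322 -0.3903  0.1353] [385.87714732 189.92503904]
1421 (array([ 515.4, -340.7]), array([109.7,   7.5]), 12.6) [ 0.5198 -0.3399  0.1377] [318.32230823 192.0921886 ]
2464 (array([ 538.4, -442. ]), array([110.1,   8.6]), 12.8) [ 0.5423 -0.4395  0.1338] [450.33238636 190.53084416]
```

View pics/w1.png

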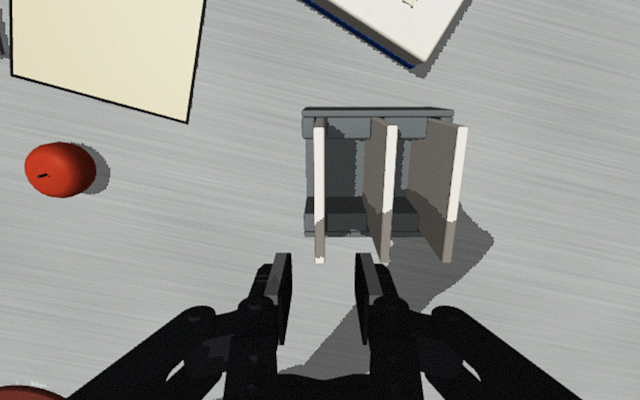

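The three boards stand at columns 319, 390 and 455. The nearest one is centred between the fingers (columns 291 and 356), and the peach at (60,170) is clear.

```bash
python3 -m handwheel '[[[0.14,-0.38,0,0,0,-0.003,3],[0,0,3,0,0,0,3],[0,0,3,0,0,0,3],[0,0,3,0,0,0,3],[0,0,3,0,0,0,3],[0,0,2.7,0,0,0,3],[0,0,0,0,0,0,3],[0,0,0,0,0,0,3],[0,0,0,0,0,0,3]]]'
python3 -c "
from h import *
to(.5155,-.3415,.094,12.8)"
python3 -m handwheel '[[[0,0,0,0,0,0,0],[0,0,0,0,0,0,0],[0,0,0,0,0,0,0],[0,0,0,0,0,0,0],[0,0,0,0,0,0,0],[0,0,0,0,0,0,0],[0,0,0,0,0,0,0],[0,0,0,0,0,0,0]]]'
```

```text
time_s: 2.55
tcp_pos: [0.5184, -0.3404, 0.0963]
tcp_rot: [[0.974, 0.226, 0.003], [0.226, -0.974, -0.002], [0.003, 0.003, -1.0]]
wrist_force: [0.1, 0.3, -0.3]
grip_width: 0.352
finger_force: 0.0
t 2.5 at [ 0.5184 -0.3404  0.0963] yaw 13.04 tilt(wx,wy) 0.0025 -0.0027 | wz 0.0042 | cm after turn [-0.3   0.04  0.23] before [-0.3   0.04  0.22] grip 0.352 F [ 0.1  0.3 -0.3]
time_s: 3.35
tcp_pos: [0.5183, -0.341, 0.0961]
tcp_rot: [[0.974, 0.226, 0.003], [0.226, -0.974, -0.003], [0.003, 0.003, -1.0]]
wrist_force: [0.5, -2.0, 7.1]
grip_width: 0.088
finger_force: 59.6
```

```bash
python3 -m handwheel '[[[0,0,-0.5,0,0,0,0],[0,0,-1,0,0,0,0],[0,0,-1,0,0,0,0],[0,0,-1,0,0,0,0],[0,0,-1,0,0,0,0],[0,0,-1.5,0,0,0,0],[0,0,-1.5,0,0,0,0],[0,0,-1.5,0,0,0,0],[0,0,-1.5,0,0,0,0],[0,0,-1.5,0,0,0,0],[0,0,0,0,0,0,0]]]'
python3 -c "
from h import *
# rack centre avg, x axis at -9.8 deg
a=np.radians(-9.8);n=np.array([-np.sin(a),np.cos(a)])
for k in(52,0,-52): print(np.array([493.8,369.5])+k*n)
b=(np.array([493.8,369.5])+52*n)/1000
to(b[0],b[1],.216,-9.8)"
```

```text
time_s: 4.45
tcp_pos: [0.5181, -0.3377, 0.2168]
tcp_rot: [[0.974, 0.228, 0.003], [0.228, -0.974, 0.002], [0.003, -0.001, -1.0]]
wrist_force: [1.1, -0.4, -0.3]
grip_width: 0.085
finger_force: 59.1
[502.65089396 420.74121072]
[493.8 369.5]
[484.94910604 318.25878928]
t 4.5 at [ 0.5181 -0.3377  0.2168] yaw 13.18 tilt(wx,wy) -0.0009 -0.0028 | wz 0.4011 | cm after turn [-14.43 -74.47   0.08] before [ 15.79 -74.2    0.19] grip 0.085 F [ 1.1 -0.4 -0.3]
```

```bash
python3 -m handwheel '[[[0,0,0,0,0,0.08,0],[0,0,0,0,0,0.08,0],[0,0,0,0,0,0.08,0],[0,0,0,0,0,0.08,0],[0,0,0,0,0,0.08,0],[0,0,0,0,0,0,0]]]' | head -2
python3 -m handwheel '[[[-0.72,-3.72,0,0,0,0,0],[-0.72,-3.72,0,0,0,0,0],[-0.72,-3.72,0,0,0,0,0],[-0.72,-3.72,0,0,0,0,0],[-0.72,-3.72,0,0,0,0,0],[-0.72,-3.72,0,0,0,0,0],[-0.72,-3.72,0,0,0,0,0],[-0.72,-3.72,0,0,0,0,0],[-0.72,-3.72,0,0,0,0,0],[-0.72,-3.72,0,0,0,0,0],[-0.72,-3.72,0,0,0,0,0],[-0.72,-3.72,0,0,0,0,0],[-0.72,-3.72,0,0,0,0,0],[-0.72,-3.72,0,0,0,0,0],[-0.72,-3.72,0,0,0,0,0],[-0.72,-3.72,0,0,0,0,0],[-0.72,-3.72,0,0,0,0,0],[-0.72,-3.72,0,0,0,0,0],[-0.72,-3.72,0,0,0,0,0],[-0.72,-3.72,0,0,0,0,0]]]' | head -2
python3 -m handwheel '[[[0,0,0,0,0,0,0],[0,0,0,0,0,0,0],[0,0,0,0,0,0,0],[0,0,0,0,0,0,0]]]' | head -2
python3 - <<'E'
from h import *
to(.5027,.4207,.216,-9.8)
f=vision.grab_frame("wrist");cv2.imwrite("pics/w2.png",f["img"]);P=cloud(f)
m=f["range_z"]>0.03
for p,st,ce in comps(P,m,(.045,.065),40): print(len(p),rect(p),p.mean(0).round(4),ce)
E
```

```text
time_s: 5.05
tcp_pos: [0.5166, -0.3375, 0.2133]
time_s: 7.05
tcp_pos: [0.5012, 0.4195, 0.2137]
time_s: 7.45
tcp_pos: [0.5033, 0.4161, 0.2144]
t 7.5 at [0.5033 0.4161 0.2144] yaw -9.98 tilt(wx,wy) 0.0013 0.0 | wz -0.0031 | cm after turn [-0.14 -0.44 -0.16] before [-0.14 -0.44 -0.16] grip 0.084 F [ 0.9  0.1 -1. ]
5087 (array([544.1, 363. ]), array([143.1,  35.9]), 80.0) [0.5455 0.3613 0.0555] [376.36956949 125.93650482]
3227 (array([439.2, 362.6]), array([105.5,  35.9]), 79.9) [0.4399 0.3638 0.0547] [387.27517818 234.99008367]
468 (array([453.4, 444.8]), array([13. , 36.2]), 79.5) [0.455  0.4449 0.0549] [303.00854701 234.29487179]
```

View pics/w2.png

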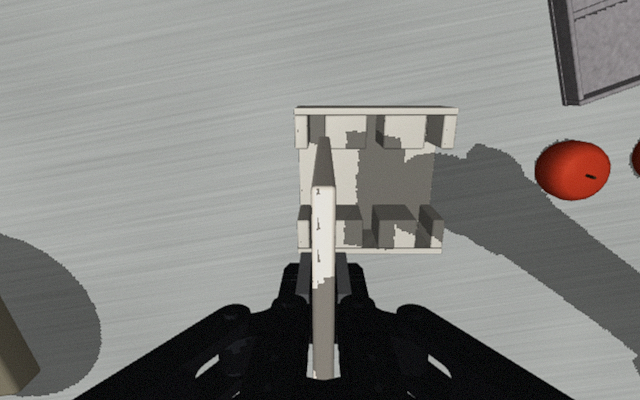

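Bay 2's gap is at about columns 310–325 of the far row. The board's lower edge is at about 323, so I need to shift left about 6 mm.

```bash
python3 -m handwheel '[[[0.09,-0.58,0,0,0,-0.003,0],[0,0,1.5,0,0,0,0],[0,0,1.5,0,0,0,0],[0,0,1.5,0,0,0,0],[0,0,1,0,0,0,0],[0,0,0,0,0,0,0],[0,0,0,0,0,0,0]]]' | head -2
python3 - <<'E'
from h import *
to(.5052,.4217,.095,-9.9)
E
```

```text
time_s: 8.2
tcp_pos: [0.505, 0.4238, 0.1597]
t 8.2 at [0.505  0.4238 0.1597] yaw -9.7 tilt(wx,wy) -0.0007 -0.0004 | wz 0.0036 | cm after turn [0.06 0.21 6.47] before [0.05 0.21 6.47] grip 0.089 F [-0.4  0.9 -0.7]
```

```bash
python3 -m handwheel '[[[0,0.2,0,0,0,0.003,0],[0,0,0.7,0,0,0,0],[0,0,0.7,0,0,0,0],[0,0,0,0,0,0,0],[0,0,0,0,0,0,0]]]'
python3 -c "
from h import *
to(.5052,.4217,.095,-9.9)"
```

```text
time_s: 8.7
tcp_pos: [0.5041, 0.4215, 0.1449]
tcp_rot: [[0.985, -0.171, -0.001], [-0.171, -0.985, -0.0], [-0.001, 0.001, -1.0]]
wrist_force: [0.5, -0.4, -1.4]
grip_width: 0.085
finger_force: 59.3
t 8.7 at [0.5041 0.4215 0.1449] yaw -9.86 tilt(wx,wy) 0.0006 0.0006 | wz 0.0007 | cm after turn [ 0.1  -0.04  4.99] before [ 0.11 -0.04  4.99] grip 0.085 F [ 0.5 -0.4 -1.4]
```

```bash
python3 -m handwheel '[[[0,0,0.5,0,0,0,0],[0,0,0.5,0,0,0,0],[0,0,0.5,0,0,0,0],[0,0,0,0,0,0,0]]]'
python3 -m handwheel '[[[0,0,0.7,0,0,0,0],[0,0,0.7,0,0,0,0],[0,0,0.7,0,0,0,0],[0,0,0.5,0,0,0,0],[0,0,0.4,0,0,0,0],[0,0,0.2,0,0,0,0],[0,0,0,0,0,0,0]]]'
python3 -c "
from h import *
to(.5052,.4217,.095,-9.9)"
```

```text
time_s: 9.1
tcp_pos: [0.5037, 0.4212, 0.1292]
tcp_rot: [[0.985, -0.171, -0.002], [-0.171, -0.985, -0.001], [-0.001, 0.002, -1.0]]
wrist_force: [-0.9, -0.7, -1.0]
grip_width: 0.087
finger_force: 59.3
time_s: 9.8
tcp_pos: [0.5042, 0.4216, 0.098]
tcp_rot: [[0.985, -0.171, -0.0], [-0.171, -0.985, -0.0], [-0.0, 0.0, -1.0]]
wrist_force: [0.2, 0.1, -1.4]
grip_width: 0.086
finger_force: 59.3
t 9.8 at [0.5042 0.4216 0.098 ] yaw -9.87 tilt(wx,wy) 0.0003 0.0003 | wz 0.0006 | cm after turn [ 0.09 -0.03  0.3 ] before [ 0.09 -0.03  0.3 ] grip 0.086 F [ 0.2  0.1 -1.4]
```

```bash
python3 -m handwheel '[[[0,0,0.25,0,0,0,0],[0,0,0.1,0,0,0,0],[0,0,0,0,0,0,0],[0,0,0,0,0,0,3],[0,0,0,0,0,0,3],[0,0,0,0,0,0,3],[0,0,0,0,0,0,3],[0,0,-1,0,0,0,3],[0,0,-2,0,0,0,3],[0,0,-3,0,0,0,3],[0,0,-3,0,0,0,3],[0,0,-3,0,0,0,3],[0,0,-3,0,0,0,3],[0,0,0,0,0,0,3],[0,0,0,0,0,0,3]]]'
python3 - <<'E'
from h import *
f=vision.grab_frame("wrist");P=cloud(f);m=f["range_z"]>0.03
for p,st,ce in comps(P,m,(.1,.15),40): print(len(p),rect(p),p.mean(0).round(4),p[:,2].max(),ce)
to(.528,-.393,.24,12.8)
E
```

```text
time_s: 11.3
tcp_pos: [0.5045, 0.4218, 0.2464]
tcp_rot: [[0.985, -0.171, 0.002], [-0.171, -0.985, 0.002], [0.002, -0.002, -1.0]]
wrist_force: [-1.0, 0.7, -0.9]
grip_width: 0.351
finger_force: 0.0
1370 (array([501.9, 423.6]), array([  7.8, 109. ]), 80.2) [0.5063 0.4227 0.1353] 0.13821734309158723 [322.42262774 194.73430657]
t 11.3 at [0.504  0.4213 0.2449] yaw -9.86 tilt(wx,wy) 0.0003 0.0003 | wz -0.3956 | cm after turn [-15.7   79.94   0.49] before [16.32 79.82  0.51] grip 0.354 F [-1.  -0.4 -1.1]
```

```bash
python3 -m handwheel '[[[0,0,0,0,0,-0.079,3],[0,0,0,0,0,-0.079,3],[0,0,0,0,0,-0.079,3],[0,0,0,0,0,-0.079,3],[0,0,0,0,0,-0.079,3]]]' | head -2
python3 -m handwheel '[[[-0.785,4,0,0,0,0,3],[-0.785,4,0,0,0,0,3],[-0.785,4,0,0,0,0,3],[-0.785,4,0,0,0,0,3],[-0.785,4,0,0,0,0,3],[-0.785,4,0,0,0,0,3],[-0.785,4,0,0,0,0,3],[-0.785,4,0,0,0,0,3],[-0.785,4,0,0,0,0,3],[-0.785,4,0,0,0,0,3],[-0.785,4,0,0,0,0,3],[-0.785,4,0,0,0,0,3],[-0.785,4,0,0,0,0,3],[-0.785,4,0,0,0,0,3],[-0.785,4,0,0,0,0,3],[-0.785,4,0,0,0,0,3],[-0.785,4,0,0,0,0,3],[-0.785,4,0,0,0,0,3],[-0.785,4,0,0,0,0,3],[-0.785,4,0,0,0,0,3]]]' | head -2
python3 -m handwheel '[[[0,0,0,0,0,0,3],[0,0,0,0,0,0,3],[0,0,0,0,0,0,3],[0,0,0,0,0,0,3],[0,0,0,0,0,0,3]]]' | head -2
python3 - <<'E'
from h import *
to(.528,-.393,.095,12.8)
f=vision.grab_frame("wrist");P=cloud(f);m=f["range_z"]>0.03
for p,st,ce in comps(P,m,(.12,.15),40): print(len(p),rect(p),ce)
E
```

```text
time_s: 11.85
tcp_pos: [0.5036, 0.421, 0.2431]
time_s: 13.85
tcp_pos: [0.5272, -0.3944, 0.2432]
time_s: 14.35
tcp_pos: [0.5286, -0.3918, 0.2449]
t 14.3 at [ 0.5286 -0.3918  0.2449] yaw 12.89 tilt(wx,wy) -0.0007 -0.0004 | wz 0.0016 | cm after turn [-0.08  0.11 14.99] before [-0.09  0.11 14.99] grip 0.349 F [-0.4  0.1  0.3]
1422 (array([ 528.7, -392.4]), array([109.3,   8. ]), 12.8) [324.79535865 192.87834037]
1868 (array([ 539.1, -442.1]), array([109. ,   8.5]), 12.7) [388.36295503 193.75642398]
```

```bash
python3 -m handwheel '[[[0,0.07,0,0,0,0,3],[0,0,3,0,0,0,3],[0,0,3,0,0,0,3],[0,0,3,0,0,0,3],[0,0,3,0,0,0,3],[0,0,2.9,0,0,0,3],[0,0,0,0,0,0,3],[0,0,0,0,0,0,3],[0,0,0,0,0,0,3]]]'
python3 -m handwheel '[[[0,0,0,0,0,0,0],[0,0,0,0,0,0,0],[0,0,0,0,0,0,0],[0,0,0,0,0,0,0],[0,0,0,0,0,0,0],[0,0,0,0,0,0,0],[0,0,0,0,0,0,0]]]'
python3 -m handwheel '[[[0,0,-0.5,0,0,0,0],[0,0,-1,0,0,0,0],[0,0,-1,0,0,0,0],[0,0,-1,0,0,0,0],[0,0,-1,0,0,0,0],[0,0,-1.5,0,0,0,0],[0,0,-1.5,0,0,0,0],[0,0,-1.5,0,0,0,0],[0,0,-1.5,0,0,0,0],[0,0,-1.5,0,0,0,0],[0,0,0,0,0,0,0],[0,0,0,0,0,0,0]]]'
python3 -c "
from h import *
to(.4935,.371,.216,-9.9)"
```

```text
time_s: 15.3
tcp_pos: [0.5294, -0.3949, 0.098]
tcp_rot: [[0.975, 0.221, 0.003], [0.221, -0.975, -0.002], [0.003, 0.003, -1.0]]
wrist_force: [0.3, -0.4, 0.3]
grip_width: 0.353
finger_force: 0.0
time_s: 16.0
tcp_pos: [0.5292, -0.3944, 0.0978]
tcp_rot: [[0.975, 0.221, 0.003], [0.221, -0.975, -0.001], [0.002, 0.002, -1.0]]
wrist_force: [-0.7, 1.6, 6.9]
grip_width: 0.084
finger_force: 59.5
time_s: 17.2
tcp_pos: [0.5281, -0.3939, 0.216]
tcp_rot: [[0.975, 0.221, 0.0], [0.221, -0.975, -0.0], [0.0, 0.0, -1.0]]
wrist_force: [0.1, -0.4, -1.7]
grip_width: 0.091
finger_force: 58.5
t 17.2 at [ 0.5281 -0.3939  0.216 ] yaw 12.77 tilt(wx,wy) 0.0002 -0.0002 | wz 0.3957 | cm after turn [-16.56 -74.76   0.  ] before [ 1.354e+01 -7.536e+01 -1.000e-02] grip 0.091 F [ 0.1 -0.4 -1.7]
```

```bash
python3 -m handwheel '[[[0,0,0,0,0,0.079,0],[0,0,0,0,0,0.079,0],[0,0,0,0,0,0.079,0],[0,0,0,0,0,0.079,0],[0,0,0,0,0,0.079,0],[0,0,0,0,0,0,0]]]' | head -2
python3 -m handwheel '[[[-0.83,-3.74,0,0,0,0,0],[-0.83,-3.74,0,0,0,0,0],[-0.83,-3.74,0,0,0,0,0],[-0.83,-3.74,0,0,0,0,0],[-0.83,-3.74,0,0,0,0,0],[-0.83,-3.74,0,0,0,0,0],[-0.83,-3.74,0,0,0,0,0],[-0.83,-3.74,0,0,0,0,0],[-0.83,-3.74,0,0,0,0,0],[-0.83,-3.74,0,0,0,0,0],[-0.83,-3.74,0,0,0,0,0],[-0.83,-3.74,0,0,0,0,0],[-0.83,-3.74,0,0,0,0,0],[-0.83,-3.74,0,0,0,0,0],[-0.83,-3.74,0,0,0,0,0],[-0.83,-3.74,0,0,0,0,0],[-0.83,-3.74,0,0,0,0,0],[-0.83,-3.74,0,0,0,0,0],[-0.83,-3.74,0,0,0,0,0],[-0.83,-3.74,0,0,0,0,0]]]' | head -2
python3 -m handwheel '[[[0,0,0,0,0,0,0],[0,0,0,0,0,0,0],[0,0,0,0,0,0,0],[0,0,0,0,0,0,0],[0,0,0,0,0,0,0]]]' | head -2
python3 - <<'E'
from h import *
to(.4935,.371,.154,-9.9)
E
```

```text
time_s: 17.8
tcp_pos: [0.5276, -0.3934, 0.2145]
time_s: 19.8
tcp_pos: [0.4922, 0.3727, 0.2152]
time_s: 20.3
tcp_pos: [0.4933, 0.37, 0.216]
t 20.3 at [0.4933 0.37   0.216 ] yaw -9.97 tilt(wx,wy) 0.0003 -0.0003 | wz -0.0013 | cm after turn [-0.  -0.1  6.2] before [-0.  -0.1  6.2] grip 0.09 F [ 0.5  0.3 -1.6]
```

```bash
python3 -m handwheel '[[[0,-0.1,1,0,0,0,0],[0,0,1.5,0,0,0,0],[0,0,1.5,0,0,0,0],[0,0,1.2,0,0,0,0],[0,0,0.8,0,0,0,0],[0,0,0,0,0,0,0],[0,0,0,0,0,0,0],[0,0,0,0,0,0,0]]]' | head -2
python3 - <<'E'
from h import *
to(.4935,.371,.097,-9.9)
E
```

```text
time_s: 21.1
tcp_pos: [0.4935, 0.3727, 0.1567]
t 21.1 at [0.4935 0.3727 0.1567] yaw -9.87 tilt(wx,wy) -0.0014 -0.0013 | wz 0.0005 | cm after turn [0.03 0.17 5.97] before [0.02 0.18 5.97] grip 0.084 F [-0.6  0.3 -1.6]
```

```bash
python3 -m handwheel '[[[0,0.15,0,0,0,0,0],[0,0,0.7,0,0,0,0],[0,0,0.7,0,0,0,0],[0,0,0.6,0,0,0,0],[0,0,0,0,0,0,0],[0,0,0,0,0,0,0]]]'
python3 -m handwheel '[[[0,0,0.7,0,0,0,0],[0,0,0.7,0,0,0,0],[0,0,0.7,0,0,0,0],[0,0,0.7,0,0,0,0],[0,0,0.5,0,0,0,0],[0,0,0.3,0,0,0,0],[0,0,0,0,0,0,0],[0,0,0,0,0,0,0]]]'
python3 -c "
from h import *
to(.4935,.371,.096,-9.9)"
```

```text
time_s: 21.7
tcp_pos: [0.4925, 0.3709, 0.1355]
tcp_rot: [[0.985, -0.171, -0.001], [-0.171, -0.985, -0.0], [-0.0, 0.0, -1.0]]
wrist_force: [-1.0, 0.4, -1.7]
grip_width: 0.086
finger_force: 58.9
time_s: 22.5
tcp_pos: [0.4928, 0.371, 0.1]
tcp_rot: [[0.985, -0.171, 0.0], [-0.171, -0.985, 0.0], [0.0, -0.0, -1.0]]
wrist_force: [-0.5, -0.3, -1.4]
grip_width: 0.086
finger_force: 58.9
t 22.5 at [0.4928 0.371  0.1   ] yaw -9.86 tilt(wx,wy) -0.0004 -0.0003 | wz 0.0007 | cm after turn [ 0.07 -0.01  0.4 ] before [ 0.07 -0.01  0.4 ] grip 0.086 F [-0.5 -0.3 -1.4]
```

```bash
python3 -m handwheel '[[[0,0,0.25,0,0,0,0],[0,0,0.15,0,0,0,0],[0,0,0,0,0,0,0],[0,0,0,0,0,0,3],[0,0,0,0,0,0,3],[0,0,0,0,0,0,3],[0,0,0,0,0,0,3],[0,0,-1,0,0,0,3],[0,0,-2,0,0,0,3],[0,0,-3,0,0,0,3],[0,0,-3,0,0,0,3],[0,0,-3,0,0,0,3],[0,0,-3,0,0,0,3],[0,0,0,0,0,0,3],[0,0,0,0,0,0,3]]]' | head -2
python3 - <<'E'
from h import *
f=vision.grab_frame("wrist");P=cloud(f);m=f["range_z"]>0.03
for p,st,ce in comps(P,m,(.1,.15),40): print(len(p),rect(p),p[:,2].max(),ce)
to(.539,-.4435,.245,12.8)
E
```

```text
time_s: 24.0
tcp_pos: [0.4928, 0.371, 0.2471]
2262 (array([501.2, 422.7]), array([  8.5, 110.1]), 80.2) 0.13790767119256087 [260.81520778 189.42219275]
1371 (array([492.6, 372.6]), array([  8. , 109.5]), 80.0) 0.1378322550650925 [321.91684902 189.44128373]
t 24.1 at [0.4922 0.3706 0.2457] yaw -9.87 tilt(wx,wy) 0.0005 0.0006 | wz -0.3956 | cm after turn [-1.347e+01  8.042e+01  7.000e-02] before [18.56 79.4   0.1 ] grip 0.35 F [-0.3 -0.3 -0.8]
```

```bash
python3 -m handwheel '[[[0,0,0,0,0,-0.079,3],[0,0,0,0,0,-0.079,3],[0,0,0,0,0,-0.079,3],[0,0,0,0,0,-0.079,3],[0,0,0,0,0,-0.079,3]]]' | head -2
python3 -m handwheel '[[[-0.675,4.03,0,0,0,0,3],[-0.675,4.03,0,0,0,0,3],[-0.675,4.03,0,0,0,0,3],[-0.675,4.03,0,0,0,0,3],[-0.675,4.03,0,0,0,0,3],[-0.675,4.03,0,0,0,0,3],[-0.675,4.03,0,0,0,0,3],[-0.675,4.03,0,0,0,0,3],[-0.675,4.03,0,0,0,0,3],[-0.675,4.03,0,0,0,0,3],[-0.675,4.03,0,0,0,0,3],[-0.675,4.03,0,0,0,0,3],[-0.675,4.03,0,0,0,0,3],[-0.675,4.03,0,0,0,0,3],[-0.675,4.03,0,0,0,0,3],[-0.675,4.03,0,0,0,0,3],[-0.675,4.03,0,0,0,0,3],[-0.675,4.03,0,0,0,0,3],[-0.675,4.03,0,0,0,0,3],[-0.675,4.03,0,0,0,0,3]]]' | head -2
python3 -m handwheel '[[[0,0,0,0,0,0,3],[0,0,0,0,0,0,3],[0,0,0,0,0,0,3],[0,0,0,0,0,0,3],[0,0,0,0,0,0,3]]]' | head -2
python3 - <<'E'
from h import *
to(.539,-.4435,.097,12.8)
E
```

```text
time_s: 24.55
tcp_pos: [0.4918, 0.3703, 0.244]
time_s: 26.55
tcp_pos: [0.5384, -0.446, 0.2438]
time_s: 27.05
tcp_pos: [0.5398, -0.4434, 0.2461]
t 27.1 at [ 0.5398 -0.4434  0.2461] yaw 12.9 tilt(wx,wy) -0.0006 -0.0005 | wz 0.0017 | cm after turn [-8.000e-02 -1.000e-02  1.491e+01] before [-0.09  0.   14.91] grip 0.35 F [-0.1 -0.5  0.6]
```

```bash
python3 -m handwheel '[[[-0.1,-0.05,0,0,0,0,3],[0,0,3,0,0,0,3],[0,0,3,0,0,0,3],[0,0,3,0,0,0,3],[0,0,3,0,0,0,3],[0,0,2.9,0,0,0,3],[0,0,0,0,0,0,3],[0,0,0,0,0,0,3],[0,0,0,0,0,0,3]]]'
python3 -m handwheel '[[[0,0,0,0,0,0,0],[0,0,0,0,0,0,0],[0,0,0,0,0,0,0],[0,0,0,0,0,0,0],[0,0,0,0,0,0,0],[0,0,0,0,0,0,0],[0,0,0,0,0,0,0]]]'
python3 -m handwheel '[[[0,0,-0.5,0,0,0,0],[0,0,-1,0,0,0,0],[0,0,-1,0,0,0,0],[0,0,-1,0,0,0,0],[0,0,-1,0,0,0,0],[0,0,-1.5,0,0,0,0],[0,0,-1.5,0,0,0,0],[0,0,-1.5,0,0,0,0],[0,0,-1.5,0,0,0,0],[0,0,-1.5,0,0,0,0],[0,0,0,0,0,0,0],[0,0,0,0,0,0,0]]]'
python3 -c "
from h import *
to(.4846,.3198,.216,-9.9)"
```

```text
time_s: 27.95
tcp_pos: [0.5393, -0.4457, 0.0992]
tcp_rot: [[0.975, 0.221, 0.003], [0.221, -0.975, -0.003], [0.003, 0.003, -1.0]]
wrist_force: [-0.5, -0.3, 0.0]
grip_width: 0.355
finger_force: 0.0
time_s: 28.65
tcp_pos: [0.539, -0.445, 0.0989]
tcp_rot: [[0.975, 0.221, 0.003], [0.221, -0.975, -0.001], [0.002, 0.002, -1.0]]
wrist_force: [-1.0, 1.9, 6.0]
grip_width: 0.084
finger_force: 59.6
time_s: 29.85
tcp_pos: [0.538, -0.4447, 0.2173]
tcp_rot: [[0.975, 0.221, 0.001], [0.221, -0.975, -0.0], [0.0, 0.0, -1.0]]
wrist_force: [-0.8, -0.5, -1.5]
grip_width: 0.082
finger_force: 58.6
t 29.9 at [ 0.538  -0.4447  0.2173] yaw 12.77 tilt(wx,wy) 0.0005 -0.0005 | wz 0.3956 | cm after turn [-18.41 -74.4    0.13] before [ 11.68 -75.74   0.1 ] grip 0.082 F [-0.8 -0.5 -1.5]
```

```bash
python3 -m handwheel '[[[0,0,0,0,0,0.079,0],[0,0,0,0,0,0.079,0],[0,0,0,0,0,0.079,0],[0,0,0,0,0,0.079,0],[0,0,0,0,0,0.079,0],[0,0,0,0,0,0,0]]]' | head -2
python3 -m handwheel '[[[-0.92,-3.72,0,0,0,0,0],[-0.92,-3.72,0,0,0,0,0],[-0.92,-3.72,0,0,0,0,0],[-0.92,-3.72,0,0,0,0,0],[-0.92,-3.72,0,0,0,0,0],[-0.92,-3.72,0,0,0,0,0],[-0.92,-3.72,0,0,0,0,0],[-0.92,-3.72,0,0,0,0,0],[-0.92,-3.72,0,0,0,0,0],[-0.92,-3.72,0,0,0,0,0],[-0.92,-3.72,0,0,0,0,0],[-0.92,-3.72,0,0,0,0,0],[-0.92,-3.72,0,0,0,0,0],[-0.92,-3.72,0,0,0,0,0],[-0.92,-3.72,0,0,0,0,0],[-0.92,-3.72,0,0,0,0,0],[-0.92,-3.72,0,0,0,0,0],[-0.92,-3.72,0,0,0,0,0],[-0.92,-3.72,0,0,0,0,0],[-0.92,-3.72,0,0,0,0,0]]]' | head -2
python3 -m handwheel '[[[0,0,0,0,0,0,0],[0,0,0,0,0,0,0],[0,0,1.5,0,0,0,0],[0,0,1.5,0,0,0,0],[0,0,1.5,0,0,0,0],[0,0,1.3,0,0,0,0],[0,0,0,0,0,0,0],[0,0,0,0,0,0,0],[0,0,0,0,0,0,0]]]' | head -2
python3 - <<'E'
from h import *
to(.4846,.3198,.098,-9.9)
E
```

```text
time_s: 30.45
tcp_pos: [0.5376, -0.4441, 0.2155]
time_s: 32.45
tcp_pos: [0.4836, 0.3211, 0.2165]
time_s: 33.35
tcp_pos: [0.4849, 0.3198, 0.1597]
t 33.4 at [0.4849 0.3198 0.1597] yaw -9.88 tilt(wx,wy) -0.0012 -0.0014 | wz 0.0003 | cm after turn [-0.03  0.    6.17] before [-0.04  0.01  6.17] grip 0.084 F [ 0.6 -0.1 -1.3]
```

```bash
python3 -m handwheel '[[[0,0,0.7,0,0,0,0],[0,0,0.7,0,0,0,0],[0,0,0.7,0,0,0,0],[0,0,0,0,0,0,0],[0,0,0,0,0,0,0]]]'
python3 -m handwheel '[[[0,0,0.7,0,0,0,0],[0,0,0.7,0,0,0,0],[0,0,0.7,0,0,0,0],[0,0,0.7,0,0,0,0],[0,0,0.5,0,0,0,0],[0,0,0.3,0,0,0,0],[0,0,0,0,0,0,0],[0,0,0,0,0,0,0]]]'
python3 -c "
from h import *
to(.4846,.3198,.097,-9.9)"
```

```text
time_s: 33.85
tcp_pos: [0.4841, 0.3197, 0.1375]
tcp_rot: [[0.985, -0.171, -0.001], [-0.171, -0.985, -0.0], [-0.0, 0.0, -1.0]]
wrist_force: [0.5, 0.4, -1.3]
grip_width: 0.086
finger_force: 58.8
time_s: 34.65
tcp_pos: [0.4844, 0.3199, 0.102]
tcp_rot: [[0.985, -0.171, 0.0], [-0.171, -0.985, 0.0], [0.0, -0.0, -1.0]]
wrist_force: [0.2, -0.3, -1.3]
grip_width: 0.088
finger_force: 58.8
t 34.6 at [0.4844 0.3199 0.102 ] yaw -9.87 tilt(wx,wy) -0.0003 -0.0003 | wz 0.0006 | cm after turn [0.02 0.   0.5 ] before [0.02 0.   0.5 ] grip 0.088 F [ 0.2 -0.3 -1.3]
```

```bash
python3 -m handwheel '[[[0,0,0.3,0,0,0,0],[0,0,0.2,0,0,0,0],[0,0,0,0,0,0,0],[0,0,0,0,0,0,3],[0,0,0,0,0,0,3],[0,0,0,0,0,0,3],[0,0,0,0,0,0,3],[0,0,-1,0,0,0,3],[0,0,-2,0,0,0,3],[0,0,-3,0,0,0,3],[0,0,-3,0,0,0,3],[0,0,-3,0,0,0,3],[0,0,-3,0,0,0,3],[0,0,0,0,0,0,3],[0,0,0,0,0,0,3]]]' | head -2
python3 -m handwheel '[[[0,0,0,0,0,0.086,7.5],[0,0,0,0,0,0.086,7.5],[0,0,0,0,0,0.086,7.5],[0,0,0,0,0,0.086,7.5],[0,0,0,0,0,0.086,7.5],[0,0,0,0,0,0,7.5]]]' | head -2
cat > look.py <<'E'
from h import *
def look(n,save=None):
    f=vision.grab_frame(n)
    if save: cv2.imwrite(save,f["img"])
    P=cloud(f);X,Y,Z=P[...,0],P[...,1],P[...,2];im=f["img"].astype(int)
    red=(im[...,2]>90)&(im[...,1]<70)&(f["range_z"]>.03)&(X>.35)&(X<.85)&(abs(Y)<.5)
    for p,st,ce in comps(P,red,(.01,.08),40):
        t=p[p[:,2]>.038];print(n,"peach",len(p),rect(p),t.mean(0).round(4))
    g=f["range_z"]>.03
    for p,st,ce in comps(P,g&(X>.3)&(X<.57)&(Y>.2)&(Y<.5),(.1,.15),40): print(n,"board",len(p),rect(p),p[:,2].max().round(4))
    tr=g&(abs(Y)<.25)&(X>.45)&(X<.78)&~red
    for p,st,ce in comps(P,tr,(.017,.032),100): print(n,"tray",len(p),rect(p))
    cream=(im[...,2]-im[...,0]>25)&(im[...,1]>120)&(X>.45)&(abs(Y)<.3)
    for p,st,ce in comps(P,cream,(-.01,.01),500): print(n,"mat",len(p),rect(p))
if __name__=="__main__":
    for a in sys.argv[1:]: look(*a.split(":"))
E
python3 look.py top:pics/top1.png scene
python3 -c "
from h import *
to(.4645,.167,.15,-34.5)"
```

```text
time_s: 36.15
tcp_pos: [0.4843, 0.3199, 0.248]
time_s: 36.75
tcp_pos: [0.4833, 0.3194, 0.2454]
top peach 112 (array([474. , 164.6]), array([38.6, 35.6]), 25.9) [0.4739 0.1683 0.0436]
top peach 293 (array([460.6,  65.3]), array([52.2, 52. ]), 44.2) [0.4613 0.0663 0.043 ]
top peach 305 (array([450.3, -65.1]), array([54.2, 53.8]), 89.5) [ 0.4511 -0.0644  0.0429]
top board 135 (array([507.2, 316.1]), array([10.1, 63.7]), 82.2) 0.1457
top tray 578 (array([621. , 100.5]), array([161.4, 160. ]), 10.4)
top mat 3739 (array([626.5, -98.6]), array([180.5, 182.5]), 87.1)
scene peach 125 (array([465.6,  64.8]), array([43.8, 42. ]), 78.3) [0.4669 0.0637 0.043 ]
scene peach 44 (array([481.8, 167.9]), array([15.8, 31.5]), 21.8) [0.4824 0.1666 0.0418]
scene peach 135 (array([454.7, -67. ]), array([41.9, 47.3]), 71.6) [ 0.4584 -0.0671  0.043 ]
scene board 284 (array([500.7, 417.3]), array([ 14., 115.]), 78.8) 0.1405
scene board 268 (array([493.9, 366.7]), array([ 11.4, 114.3]), 79.7) 0.1409
scene board 256 (array([485.1, 315.3]), array([ 11.7, 114.6]), 80.2) 0.1392
scene tray 835 (array([620.7,  96.1]), array([164.3, 163.1]), 10.4)
t 36.9 at [0.4836 0.3195 0.2458] yaw -34.39 tilt(wx,wy) 0.0021 0.0007 | wz 0.0019 | cm after turn [ 7.07 13.65  9.58] before [ 7.05 13.65  9.61] grip 0.879 F [-1.3  0.1 -1.1]
```

View pics/top1.png

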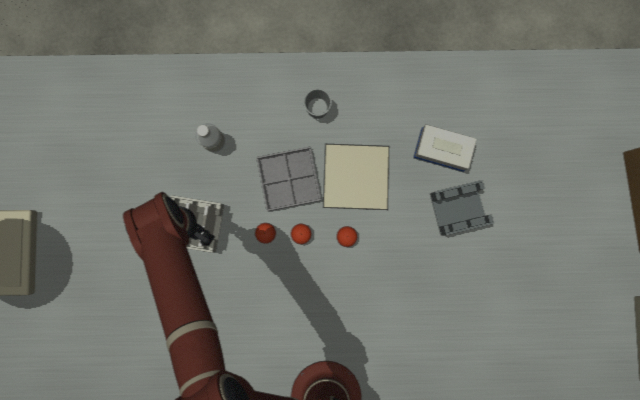

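The holder is empty and the rack is loaded. The peaches are unmoved at (265,233), (301,234) and (347,236).

```bash
python3 -m handwheel '[[[1.4,2.73,0,0,0,0,7.5],[1.4,2.73,0,0,0,0,7.5],[1.4,2.73,0,0,0,0,7.5],[1.4,2.73,0,0,0,0,7.5],[1.4,2.73,0,0,0,0,7.5],[0,0,2.5,0,0,0,7.5],[0,0,2.5,0,0,0,7.5],[0,0,2.5,0,0,0,7.5],[0,0,2,0,0,0,7.5],[0,0,0,0,0,0,7.5],[0,0,0,0,0,0,7.5],[0,0,0,0,0,0,7.5]]]' | head -2
python3 look.py wrist:pics/w3.png
python3 -c "
from h import *
to(.4645,.167,.020,-34.5)"
```

```text
time_s: 38.05
tcp_pos: [0.4654, 0.1679, 0.1529]
wrist peach 4871 (array([449.4, -58.2]), array([53.4, 47.1]), 49.3) [ 0.4509 -0.0584  0.0423]
wrist peach 3973 (array([463.8,  64. ]), array([54.6, 52.7]), 19.1) [0.4627 0.0652 0.0426]
wrist peach 3527 (array([465. , 167.5]), array([56.6, 55.9]), 61.0) [0.466  0.1665 0.0424]
wrist board 10631 (array([511., 365.]), array([115.2,  71.5]), 88.0) 0.1379
wrist board 163 (array([436.2, 325.6]), array([ 2.8, 14. ]), 79.5) 0.1304
wrist tray 3567 (array([599.5, 113.9]), array([124. , 125.5]), 10.4)
wrist tray 443 (array([468.2, -45.2]), array([ 9.5, 40.8]), 48.6)
wrist tray 260 (array([475.7,  78.7]), array([20.6, 55.6]), 40.2)
wrist tray 235 (array([481.8, 157.2]), array([54.8, 19.2]), 58.9)
t 38.1 at [0.4655 0.1679 0.153 ] yaw -34.48 tilt(wx,wy) -0.0022 -0.0014 | wz 0.0003 | cm after turn [-0.03  0.13 13.3 ] before [-0.04  0.16 13.3 ] grip 0.877 F [-0.3 -0.2 -0.3]
```

View pics/w3.png

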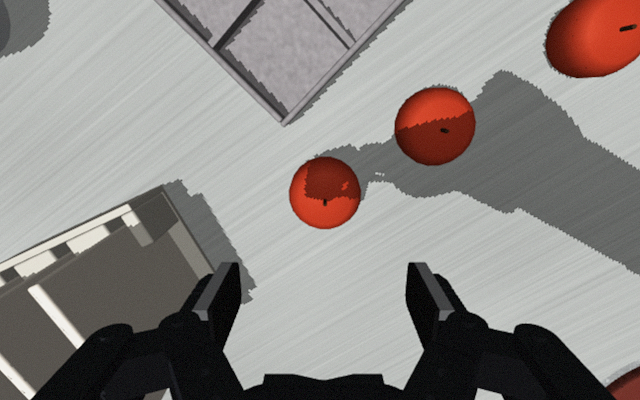

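Peach A is centred between the fingers (column 325 against a mid of 322). Descending.

```bash
python3 -m handwheel '[[[0,0.1,2.5,0,0,0,7.5],[0,0,2.5,0,0,0,7.5],[0,0,2.5,0,0,0,7.5],[0,0,2.5,0,0,0,7.5],[0,0,2,0,0,0,7.5],[0,0,1.2,0,0,0,7.5],[0,0,0,0,0,0,7.5],[0,0,0,0,0,0,7.5],[0,0,0,0,0,0,7.5]]]'
python3 -m handwheel '[[[0,0,0,0,0,0,0],[0,0,0,0,0,0,0],[0,0,0,0,0,0,0],[0,0,0,0,0,0,0],[0,0,0,0,0,0,0],[0,0,0,0,0,0,0]]]'
```

```text
time_s: 39.0
tcp_pos: [0.4649, 0.1672, 0.021]
tcp_rot: [[0.824, -0.566, 0.002], [-0.566, -0.824, 0.001], [0.001, -0.002, -1.0]]
wrist_force: [0.0, 0.4, 0.3]
grip_width: 0.879
finger_force: 0.0
time_s: 39.6
tcp_pos: [0.4647, 0.1672, 0.0217]
tcp_rot: [[0.824, -0.567, 0.002], [-0.567, -0.824, 0.001], [0.001, -0.002, -1.0]]
wrist_force: [-2.2, 0.4, 10.3]
grip_width: 0.662
finger_force: 61.4
```

```bash
python3 -m handwheel '[[[0,0,0,0,0,0,7.5],[0,0,0,0,0,0,7.5],[0,0,0,0,0,0,7.5],[0,0,0.5,0,0,0,7.5],[0,0,0.4,0,0,0,7.5],[0,0,0,0,0,0,7.5],[0,0,0,0,0,0,7.5]]]'
python3 -m handwheel '[[[0,0,0,0,0,0,0],[0,0,0,0,0,0,0],[0,0,0,0,0,0,0],[0,0,0,0,0,0,0],[0,0,0,0,0,0,0],[0,0,0,0,0,0,0]]]'
```

```text
time_s: 40.3
tcp_pos: [0.4638, 0.1667, 0.0105]
tcp_rot: [[0.824, -0.566, -0.001], [-0.566, -0.824, -0.0], [-0.0, 0.001, -1.0]]
wrist_force: [-0.0, 0.3, -0.1]
grip_width: 0.878
finger_force: 0.0
time_s: 40.9
tcp_pos: [0.4641, 0.1669, 0.0115]
tcp_rot: [[0.824, -0.567, 0.0], [-0.567, -0.824, 0.0], [0.0, -0.0, -1.0]]
wrist_force: [-1.1, -0.4, 5.7]
grip_width: 0.676
finger_force: 63.7
```

```bash
python3 -m handwheel '[[[0,0,-0.5,0,0,0,0],[0,0,-1,0,0,0,0],[0,0,-1.5,0,0,0,0],[0,0,-2,0,0,0,0],[0,0,-2,0,0,0,0],[0,0,-2,0,0,0,0],[0,0,0,0,0,0,0],[0,0,0,0,0,0,0]]]'
python3 -c "
from h import *
to(.6516,.1446,.1,-34.5)"
```

```text
time_s: 41.7
tcp_pos: [0.4639, 0.167, 0.1012]
tcp_rot: [[0.824, -0.566, 0.001], [-0.566, -0.824, 0.0], [0.0, -0.001, -1.0]]
wrist_force: [0.3, 0.2, -0.4]
grip_width: 0.676
finger_force: 64.4
t 41.7 at [0.4639 0.167  0.1012] yaw -34.49 tilt(wx,wy) -0.0008 -0.0003 | wz 0.0002 | cm after turn [16.73 -8.79  0.12] before [16.73 -8.78  0.13] grip 0.676 F [ 0.3  0.2 -0.4]
```

```bash
python3 -m handwheel '[[[2.1,-1.1,0,0,0,0,0],[2.1,-1.1,0,0,0,0,0],[2.1,-1.1,0,0,0,0,0],[2.1,-1.1,0,0,0,0,0],[2.1,-1.1,0,0,0,0,0],[2.1,-1.1,0,0,0,0,0],[2.1,-1.1,0,0,0,0,0],[2.1,-1.1,0,0,0,0,0],[0,0,0,0,0,0,0],[0,0,0,0,0,0,0],[0,0,0,0,0,0,0]]]' | head -2
python3 look.py wrist:pics/w4.png
python3 -c "
from h import *
to(.6516,.1446,.0185,-34.5)"
```

```text
time_s: 42.8
tcp_pos: [0.6506, 0.1445, 0.0996]
wrist peach 1565 (array([469.3,  52. ]), array([52.1, 27.3]), 15.3) [0.4696 0.052  0.041 ]
wrist tray 9585 (array([620.2,  99.7]), array([160.7, 159.7]), 10.4)
wrist tray 294 (array([482.3,  52.5]), array([43.1,  9.9]), 58.1)
wrist tray 214 (array([537.9, 161.2]), array([18.7,  9.6]), 8.5)
wrist mat 7637 (array([613.9,  -9.4]), array([179.7,  53.6]), 16.0)
t 42.9 at [0.6508 0.1447 0.1   ] yaw -34.46 tilt(wx,wy) 0.0014 0.0023 | wz 0.0006 | cm after turn [ 0.07 -0.04  8.15] before [ 0.09 -0.05  8.15] grip 0.671 F [-0.5 -0.3 -1.4]
```

View pics/w4.png

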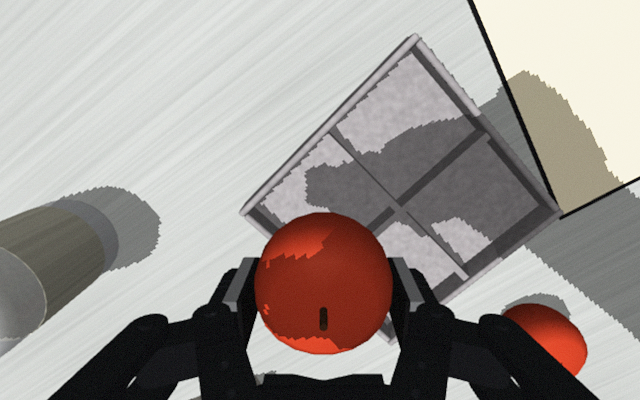

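The peach is held above the +x+y cell. The tray centre is confirmed, the bottle at far left is clear and the peach at (545,340) is out of the way.

```bash
python3 -m handwheel '[[[0.08,-0.05,1.5,0,0,0,0],[0,0,1.5,0,0,0,0],[0,0,1.5,0,0,0,0],[0,0,1.2,0,0,0,0],[0,0,1,0,0,0,0],[0,0,0.6,0,0,0,0],[0,0,0,0,0,0,0],[0,0,0,0,0,0,0]]]'
python3 -c "
from h import *
to(.6516,.1446,.0185,-34.5)"
```

```text
time_s: 43.65
tcp_pos: [0.6537, 0.1441, 0.0282]
tcp_rot: [[0.824, -0.566, 0.001], [-0.566, -0.824, 0.0], [0.001, -0.001, -1.0]]
wrist_force: [0.5, -0.8, -1.1]
grip_width: 0.676
finger_force: 64.4
t 43.6 at [0.6537 0.1441 0.0282] yaw -34.51 tilt(wx,wy) -0.0006 -0.0006 | wz -0.0001 | cm after turn [-0.2   0.08  0.97] before [-0.2   0.08  0.97] grip 0.676 F [ 0.5 -0.8 -1.1]
```

```bash
python3 -m handwheel '[[[-0.2,0.08,0.4,0,0,0,0],[0,0,0.4,0,0,0,0],[0,0,0.15,0,0,0,0],[0,0,0,0,0,0,0],[0,0,0,0,0,0,0]]]'
python3 -m handwheel '[[[0,0,0,0,0,0,7],[0,0,0,0,0,0,7],[0,0,0,0,0,0,7],[0,0,0,0,0,0,7],[0,0,-1,0,0,0,7],[0,0,-2,0,0,0,7],[0,0,-3,0,0,0,7],[0,0,-4,0,0,0,7],[0,0,-3,0,0,0,7],[0,0,0,0,0,0,7.5],[0,0,0,0,0,0,7.5]]]'
python3 look.py wrist
python3 -c "
from h import *
to(.4615,.0652,.15,-34.5)"
```

```text
time_s: 44.15
tcp_pos: [0.6513, 0.1446, 0.0184]
tcp_rot: [[0.824, -0.566, 0.0], [-0.566, -0.824, 0.0], [0.0, -0.0, -1.0]]
wrist_force: [0.7, 0.3, -1.6]
grip_width: 0.678
finger_force: 64.4
time_s: 45.25
tcp_pos: [0.6515, 0.1447, 0.1499]
tcp_rot: [[0.824, -0.566, 0.002], [-0.566, -0.824, 0.001], [0.001, -0.002, -1.0]]
wrist_force: [-0.1, 0.0, -1.1]
grip_width: 0.876
finger_force: 0.0
wrist peach 3698 (array([647.5, 148.1]), array([57.2, 67.9]), 55.6) [0.6541 0.1429 0.0468]
wrist peach 99 (array([462.4, -43. ]), array([ 4.3, 25.8]), 67.5) [ 0.4625 -0.0433  0.0391]
wrist peach 2232 (array([469.5,  62.2]), array([57.3, 40.3]), 59.0) [0.4699 0.0625 0.0419]
wrist tray 7936 (array([620.4, 100.2]), array([160.3, 160.4]), 10.4)
wrist tray 134 (array([669.5, 132.9]), array([53.1, 16. ]), 55.8)
wrist tray 809 (array([470. , -48.4]), array([12.1, 46.1]), 41.5)
wrist tray 465 (array([480.5,  65.6]), array([57. , 22.8]), 88.6)
wrist mat 25896 (array([625.9, -70.2]), array([131.5, 184.3]), 86.8)
t 45.3 at [0.6506 0.1446 0.1484] yaw -34.5 tilt(wx,wy) 0.0002 0.0006 | wz -0.0001 | cm after turn [-11.09  17.26  -0.16] before [-11.09  17.26  -0.15] grip 0.877 F [ 1.2 -0.1 -0.2]
```

```bash
python3 -m handwheel '[[[-1.85,2.88,0,0,0,0,7.5],[-1.85,2.88,0,0,0,0,7.5],[-1.85,2.88,0,0,0,0,7.5],[-1.85,2.88,0,0,0,0,7.5],[-1.85,2.88,0,0,0,0,7.5],[-1.85,2.88,0,0,0,0,7.5],[0,0,0,0,0,0,7.5],[0,0,0,0,0,0,7.5],[0,0,0,0,0,0,7.5],[0,0,0,0,0,0,7.5]]]' | head -2
python3 look.py wrist
python3 -c "
from h import *
to(.4615,.0652,.011,-34.5)"
```

```text
time_s: 46.3
tcp_pos: [0.4628, 0.0657, 0.148]
wrist peach 5740 (array([649.5, 150.9]), array([53.6, 69.5]), 3.4) [0.6485 0.1412 0.047 ]
wrist peach 4220 (array([454.5, -65.8]), array([55.2, 51.5]), 29.8) [ 0.4535 -0.0656  0.0425]
wrist peach 3611 (array([461.6,  66. ]), array([55.7, 54.2]), 63.1) [0.4624 0.0645 0.0424]
wrist board 667 (array([491.2, 315.4]), array([ 5.2, 33.1]), 80.2) 0.1148
wrist tray 7303 (array([620.7, 100.2]), array([160.8, 160.4]), 10.4)
wrist tray 718 (array([637.6, 130.6]), array([21.3, 56.9]), 45.9)
wrist tray 333 (array([470.3, -51.7]), array([13.8, 49.8]), 35.2)
wrist tray 264 (array([476.7,  53.5]), array([54.6, 19.2]), 52.0)
wrist mat 3772 (array([544.5, -33.4]), array([102.8,  45.4]), 55.6)
t 46.4 at [0.4627 0.0656 0.1481] yaw -34.46 tilt(wx,wy) -0.0003 -0.0003 | wz 0.0008 | cm after turn [-0.08  0.1  13.71] before [-0.08  0.1  13.71] grip 0.881 F [ 0.6 -0.7 -0.4]
```

```bash
python3 -m handwheel '[[[-0.08,0.08,2.5,0,0,0,7.5],[0,0,2.5,0,0,0,7.5],[0,0,2.5,0,0,0,7.5],[0,0,2.5,0,0,0,7.5],[0,0,2,0,0,0,7.5],[0,0,1.3,0,0,0,7.5],[0,0,0.3,0,0,0,7.5],[0,0,0,0,0,0,7.5],[0,0,0,0,0,0,7.5]]]' | head -2
python3 -m handwheel '[[[0,0,0,0,0,0,0],[0,0,0,0,0,0,0],[0,0,0,0,0,0,0],[0,0,0,0,0,0,0],[0,0,0,0,0,0,0],[0,0,0,0,0,0,0]]]'
python3 -m handwheel '[[[0,0,-0.5,0,0,0,0],[0,0,-1,0,0,0,0],[0,0,-1.5,0,0,0,0],[0,0,-2,0,0,0,0],[0,0,-2,0,0,0,0],[0,0,-2,0,0,0,0],[0,0,0,0,0,0,0],[0,0,0,0,0,0,0]]]'
python3 -c "
from h import *
to(.5752,.1306,.1,-34.5)"
```

```text
time_s: 47.25
tcp_pos: [0.4614, 0.0651, 0.0128]
time_s: 47.85
tcp_pos: [0.4613, 0.065, 0.0138]
tcp_rot: [[0.824, -0.567, 0.002], [-0.567, -0.824, 0.001], [0.001, -0.002, -1.0]]
wrist_force: [-0.4, 1.0, 6.6]
grip_width: 0.675
finger_force: 63.0
time_s: 48.65
tcp_pos: [0.4606, 0.065, 0.1027]
tcp_rot: [[0.824, -0.566, 0.001], [-0.566, -0.824, 0.0], [0.001, -0.001, -1.0]]
wrist_force: [-0.3, 1.7, -1.0]
grip_width: 0.673
finger_force: 64.5
t 48.6 at [0.4606 0.065  0.1027] yaw -34.49 tilt(wx,wy) -0.0008 -0.0005 | wz 0.0002 | cm after turn [  5.73 -11.89   0.27] before [  5.73 -11.89   0.29] grip 0.673 F [-0.3  1.7 -1. ]
```

```bash
python3 -m handwheel '[[[1.15,-2.38,0,0,0,0,0],[1.15,-2.38,0,0,0,0,0],[1.15,-2.38,0,0,0,0,0],[1.15,-2.38,0,0,0,0,0],[1.15,-2.38,0,0,0,0,0],[0,0,0,0,0,0,0],[0,0,0,0,0,0,0],[0,0,1.5,0,0,0,0],[0,0,1.5,0,0,0,0],[0,0,1.5,0,0,0,0],[0,0,1.5,0,0,0,0],[0,0,0.8,0,0,0,0],[0,0,0,0,0,0,0],[0,0,0,0,0,0,0],[0,0,0,0,0,0,0]]]' | head -2
python3 -c "
from h import *
to(.5752,.1306,.0205,-34.5)"
```

```text
time_s: 50.15
tcp_pos: [0.5761, 0.1304, 0.0351]
t 50.1 at [0.5761 0.1304 0.0351] yaw -34.51 tilt(wx,wy) -0.0011 -0.001 | wz -0.0002 | cm after turn [-0.08  0.03  1.46] before [-0.08  0.03  1.46] grip 0.668 F [-0.4  0.2 -1.9]
```

```bash
python3 -m handwheel '[[[-0.08,0.03,0.6,0,0,0,0],[0,0,0.5,0,0,0,0],[0,0,0.3,0,0,0,0],[0,0,0,0,0,0,0],[0,0,0,0,0,0,0]]]'
python3 -m handwheel '[[[0,0,0,0,0,0,7],[0,0,0,0,0,0,7],[0,0,0,0,0,0,7],[0,0,0,0,0,0,7],[0,0,-1,0,0,0,7],[0,0,-2,0,0,0,7],[0,0,-3,0,0,0,7],[0,0,-4,0,0,0,7],[0,0,-3,0,0,0,7],[0,0,0,0,0,0,7.5],[0,0,0,0,0,0,7.5]]]'
python3 look.py wrist
python3 -c "
from h import *
to(.4515,-.065,.15,-34.5)"
```

```text
time_s: 50.65
tcp_pos: [0.5746, 0.1306, 0.0202]
tcp_rot: [[0.824, -0.566, -0.0], [-0.566, -0.824, -0.0], [-0.0, 0.0, -1.0]]
wrist_force: [-0.3, 0.7, -0.6]
grip_width: 0.669
finger_force: 64.5
time_s: 51.75
tcp_pos: [0.5749, 0.1307, 0.1516]
tcp_rot: [[0.824, -0.566, 0.002], [-0.566, -0.824, 0.001], [0.001, -0.002, -1.0]]
wrist_force: [0.6, 0.0, -1.0]
grip_width: 0.877
finger_force: 0.0
wrist peach 3582 (array([650.5, 144.3]), array([54.3, 56.8]), 55.5) [0.6509 0.1418 0.0463]
wrist peach 46 (array([650.2, 144.4]), array([8.4, 4.3]), 68.3) [0.6498 0.1436 0.0508]
wrist peach 2983 (array([455.8, -61.3]), array([41.4, 53.4]), 66.9) [ 0.4565 -0.0613  0.0424]
wrist peach 3705 (array([569.5, 134.3]), array([57. , 66.5]), 53.3) [0.5764 0.13   0.0469]
wrist board 127 (array([535. , 309.3]), array([12.5,  7.5]), 29.2) 0.1087
wrist tray 8402 (array([620.5, 100.2]), array([160.3, 160.4]), 10.4)
wrist tray 917 (array([470.4, -56.5]), array([21. , 55.6]), 22.8)
wrist tray 137 (array([592.3, 119.3]), array([52.5, 15.6]), 56.8)
wrist mat 18339 (array([593.5, -78.4]), array([151.4, 119.8]), 86.4)
t 51.8 at [0.574  0.1306 0.1503] yaw -34.5 tilt(wx,wy) 0.0004 0.0008 | wz 0.0001 | cm after turn [ 0.98 23.06  0.03] before [ 0.98 23.06  0.03] grip 0.878 F [-0.6  0.1 -0.5]
```

```bash
python3 -m handwheel '[[[0.15,3.3,0,0,0,0,7.5],[0.15,3.3,0,0,0,0,7.5],[0.15,3.3,0,0,0,0,7.5],[0.15,3.3,0,0,0,0,7.5],[0.15,3.3,0,0,0,0,7.5],[0.15,3.3,0,0,0,0,7.5],[0.1,3.3,0,0,0,0,7.5],[0,0,0,0,0,0,7.5],[0,0,0,0,0,0,7.5],[0,0,0,0,0,0,7.5],[0,0,0,0,0,0,7.5]]]' | head -2
python3 look.py wrist
python3 -c "
from h import *
to(.4515,-.065,.0115,-34.5)"
```

```text
time_s: 52.9
tcp_pos: [0.4525, -0.0641, 0.1499]
wrist peach 3397 (array([452.5, -63.9]), array([53.9, 54.9]), 74.0) [ 0.4531 -0.0655  0.0426]
wrist peach 3655 (array([570.2, 129.3]), array([49.6, 62.4]), 66.7) [0.5733 0.1245 0.0471]
wrist tray 6391 (array([609.6,  97.8]), array([138.3, 161.5]), 10.5)
wrist tray 271 (array([631.6, 127. ]), array([ 7.9, 34.4]), 41.1)
wrist tray 253 (array([470.3, -75.9]), array([52.5, 15.9]), 59.8)
wrist tray 798 (array([569.5, 114.1]), array([26.3, 59.1]), 75.1)
wrist mat 23396 (array([598.5, -96. ]), array([185.4, 130.4]), 87.1)
t 53.0 at [ 0.4525 -0.0643  0.15  ] yaw -34.37 tilt(wx,wy) -0.0002 0.0005 | wz 0.0024 | cm after turn [-0.04  0.12 13.85] before [-0.03  0.12 13.85] grip 0.871 F [ 0.7 -0.8  1.1]
```

```bash
python3 -m handwheel '[[[0,0.05,2.5,0,0,0,7.5],[0,0,2.5,0,0,0,7.5],[0,0,2.5,0,0,0,7.5],[0,0,2.5,0,0,0,7.5],[0,0,2,0,0,0,7.5],[0,0,1.4,0,0,0,7.5],[0,0,0.4,0,0,0,7.5],[0,0,0,0,0,0,7.5],[0,0,0,0,0,0,7.5]]]' | head -2
python3 -m handwheel '[[[0,0,0,0,0,0,0],[0,0,0,0,0,0,0],[0,0,0,0,0,0,0],[0,0,0,0,0,0,0],[0,0,0,0,0,0,0],[0,0,0,0,0,0,0]]]'
python3 -m handwheel '[[[0,0,-0.5,0,0,0,0],[0,0,-1,0,0,0,0],[0,0,-1.5,0,0,0,0],[0,0,-2,0,0,0,0],[0,0,-2,0,0,0,0],[0,0,-2,0,0,0,0],[0,0,0,0,0,0,0],[0,0,0,0,0,0,0]]]'
python3 look.py top
python3 -c "
from h import *
to(.5892,.0544,.1,-34.5)"
```

```text
time_s: 53.85
tcp_pos: [0.4524, -0.0656, 0.0128]
time_s: 54.45
tcp_pos: [0.4524, -0.0658, 0.0138]
tcp_rot: [[0.824, -0.566, 0.002], [-0.566, -0.824, 0.0], [0.002, -0.001, -1.0]]
wrist_force: [-0.6, 1.1, 7.4]
grip_width: 0.676
finger_force: 62.8
time_s: 55.25
tcp_pos: [0.4518, -0.0657, 0.1027]
tcp_rot: [[0.824, -0.566, 0.001], [-0.566, -0.824, 0.0], [0.001, -0.001, -1.0]]
wrist_force: [0.6, 0.8, -1.2]
grip_width: 0.674
finger_force: 64.4
top peach 290 (array([651.4, 145.9]), array([53.3, 53.6]), 25.7) [0.6504 0.1454 0.0469]
top peach 298 (array([573.8, 131.7]), array([53.6, 54. ]), 18.0) [0.5737 0.1315 0.0472]
top board 277 (array([501.6, 421.8]), array([  9.4, 109. ]), 80.6) 0.1438
top board 255 (array([492.7, 371.7]), array([ 10.3, 108.3]), 79.7) 0.1457
top board 236 (array([484.5, 320.5]), array([ 10.1, 109.7]), 79.4) 0.1431
top tray 576 (array([620.9, 100.5]), array([161.1, 159.9]), 10.4)
top mat 3743 (array([626.4, -98.4]), array([180.6, 182.4]), 87.0)
t 55.3 at [ 0.4513 -0.0656  0.1021] yaw -34.49 tilt(wx,wy) 0.0002 0.0007 | wz 0.0002 | cm after turn [  4.57 -17.7    0.21] before [  4.57 -17.7    0.2 ] grip 0.673 F [ 0.3  0.7 -1.7]
```

Tray still in place; carry the third peach over.

```bash
python3 -m handwheel '[[[0.76,-2.95,0,0,0,0,0],[0.76,-2.95,0,0,0,0,0],[0.76,-2.95,0,0,0,0,0],[0.76,-2.95,0,0,0,0,0],[0.76,-2.95,0,0,0,0,0],[0.76,-2.95,0,0,0,0,0],[0,0,0,0,0,0,0],[0,0,0,0,0,0,0],[0,0,1.5,0,0,0,0],[0,0,1.5,0,0,0,0],[0,0,1.5,0,0,0,0],[0,0,1.5,0,0,0,0],[0,0,0.8,0,0,0,0],[0,0,0,0,0,0,0],[0,0,0,0,0,0,0],[0,0,0,0,0,0,0]]]' | head -2
python3 -c "
from h import *
to(.5892,.0544,.0205,-34.5)"
```

```text
time_s: 56.9
tcp_pos: [0.5902, 0.0541, 0.0351]
t 56.9 at [0.5902 0.0541 0.0351] yaw -34.51 tilt(wx,wy) -0.001 -0.0012 | wz -0.0001 | cm after turn [-0.1   0.03  1.46] before [-0.1   0.03  1.46] grip 0.671 F [-0.2 -0.1 -0.9]
```

```bash
python3 -m handwheel '[[[-0.1,0.03,0.6,0,0,0,0],[0,0,0.5,0,0,0,0],[0,0,0.3,0,0,0,0],[0,0,0,0,0,0,0],[0,0,0,0,0,0,0]]]' | head -2
python3 -m handwheel '[[[0,0,0,0,0,0,7],[0,0,0,0,0,0,7],[0,0,0,0,0,0,7],[0,0,0,0,0,0,7],[0,0,-1,0,0,0,7],[0,0,-2,0,0,0,7],[0,0,-3,0,0,0,7],[0,0,-4,0,0,0,7],[0,0,-3,0,0,0,7],[0,0,-2,0,0,0,7.5],[0,0,0,0,0,0,7.5]]]' | head -2
python3 -m handwheel '[[[0,0,0,0,0,0.1,8],[0,0,0,0,0,0.1,8],[0,0,0,0,0,0.1,8],[0,0,0,0,0,0.1,8],[0,0,0,0,0,0.1,8],[0,0,0,0,0,0.1,8],[0,0,0,0,0,0.1,8],[0,0,0,0,0,0.085,8],[0,0,0,0,0,0,8],[0,0,0,0,0,0,8]]]' | head -2
python3 - <<'E'
from look import *
look("wrist","pics/w5.png")
look("top","pics/top2.png")
# mat by outer black border, in the scene0 top view: fit with edges
f=dict(np.load("pics/top0.npz"));P=cloud(f);im=f["img"].astype(int);X,Y=P[...,0],P[...,1]
dark=(im.max(-1)<60)&(X>.5)&(X<.75)&(Y<0.005)&(Y>-.21)&(abs(P[...,2])<.012)
c=max(comps(P,dark,(-.02,.02),20),key=lambda c:len(c[0]));print("border",rect(c[0]))
print(np.round(status.sense()["joint_pos"],1))
to(.6,.22,.1,-79.6)
E
```

```text
time_s: 57.4
tcp_pos: [0.5886, 0.0545, 0.0202]
time_s: 58.5
tcp_pos: [0.5909, 0.0544, 0.1746]
time_s: 59.5
tcp_pos: [0.5881, 0.0546, 0.1697]
wrist peach 3120 (array([586.4,  58.6]), array([57.9, 64.2]), 10.0) [0.5877 0.0519 0.0467]
wrist peach 1910 (array([645.7, 146.6]), array([51. , 68.1]), 40.4) [0.6461 0.1358 0.0462]
wrist peach 2641 (array([572. , 135.7]), array([56.3, 68.6]), 21.4) [0.5748 0.1262 0.0468]
wrist tray 5867 (array([620.5,  99.3]), array([160. , 159.8]), 10.4)
wrist tray 119 (array([593.1,  32. ]), array([48.9, 12.7]), 13.7)
wrist tray 343 (array([646.3, 127.5]), array([25. , 58.7]), 73.0)
wrist tray 290 (array([577.8, 111.5]), array([56.9, 21.3]), 11.1)
wrist mat 19879 (array([628.1, -59.1]), array([108.1, 184.8]), 87.4)
top peach 175 (array([651.6, 156.8]), array([34. , 52.4]), 85.9) [0.6512 0.1544 0.0471]
top board 271 (array([501.6, 422.2]), array([ 10.8, 109.1]), 80.4) 0.1414
top board 255 (array([492.4, 371.6]), array([ 10. , 108.4]), 80.1) 0.1424
top board 237 (array([484.9, 320.4]), array([  9.3, 109.6]), 80.2) 0.1414
top tray 158 (array([617.4, 174.3]), array([ 56.2, 164.9]), 80.7)
top mat 2866 (array([626.5, -99. ]), array([181.7, 182.1]), 86.9)Traceback (most recent call last):
  File "<stdin>", line 7, in <module>
ValueError: max() iterable argument is empty
```

View pics/w5.png

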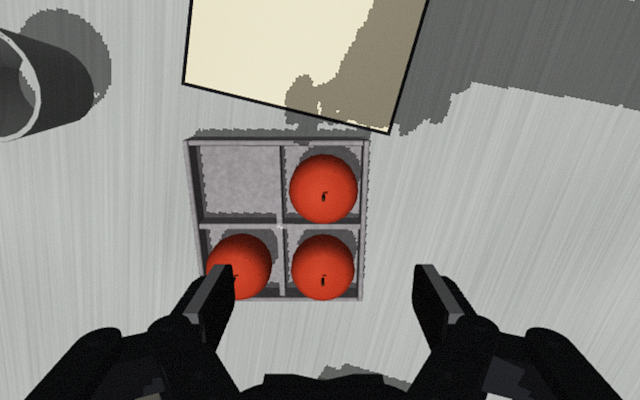

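All three peaches sit in their own cells, with the upper left cell empty. The mat is ahead at rows 0–130 and the cup at far left is well clear. Next I go round to the tray's +y side.

```bash
python3 -c "
from h import *
print(np.round(status.sense()['joint_pos'],1))
to(.598,.2225,.1,-79.6)"
```

```text
[ -24.5   36.    28.    96.7  -20.4   52.4 -157.8]
t 59.6 at [0.5883 0.0545 0.17  ] yaw -79.41 tilt(wx,wy) 0.0006 0.0002 | wz 0.0033 | cm after turn [-16.35  -3.98   7.  ] before [-16.34  -4.04   7.01] grip 0.938 F [ 0.3 -0.4 -0. ]
```

```bash
python3 -m handwheel '[[[0,0,0,0,0,-0.13,6],[0,0,0,0,0,-0.13,6],[0,0,0,0,0,-0.13,6],[0,0,0,0,0,-0.13,6],[0,0,0,0,0,-0.13,6],[0,0,0,0,0,-0.13,6],[0,0,0,0,0,-0.13,6],[0,0,0,0,0,-0.13,6],[0,0,0,0,0,-0.13,6],[0,0,0,0,0,-0.13,6],[0,0,0,0,0,-0.13,6],[0,0,0,0,0,-0.13,6],[0,0,0,0,0,-0.13,6],[0,0,0,0,0,-0.13,6],[0,0,0,0,0,-0.13,6],[0,0,0,0,0,-0.13,6],[0,0,0,0,0,-0.13,6],[0,0,0,0,0,-0.13,6],[0,0,0,0,0,0,6]]]' | head -2
python3 -m handwheel '[[[0,0,0,0,0,-0.13,6],[0,0,0,0,0,-0.13,6],[0,0,0,0,0,-0.13,6],[0,0,0,0,0,-0.13,6],[0,0,0,0,0,-0.13,6],[0,0,0,0,0,-0.15,6],[0,0,0,0,0,0,6],[0,0,0,0,0,0,6],[0,0,0,0,0,0,6]]]' | head -2
python3 -c "
from h import *
print(np.round(status.sense()['joint_pos'],1))
to(.6,.212,.1,100.4)"
```

```text
time_s: 61.5
tcp_pos: [0.5886, 0.0539, 0.1703]
time_s: 62.4
tcp_pos: [0.5886, 0.0544, 0.1703]
[  6.7  35.2 -22.8  95.6  16.4  52.5 -12.2]
t 62.4 at [0.5886 0.0544 0.1703] yaw 100.26 tilt(wx,wy) -0.0 0.0002 | wz -0.0024 | cm after turn [15.29  3.97  7.03] before [15.3   3.93  7.03] grip 0.699 F [-0.5  0.7 -0.1]
```

```bash
python3 -m handwheel '[[[2.55,0.66,0,0,0,0,6],[2.55,0.66,0,0,0,0,6],[2.55,0.66,0,0,0,0,6],[2.55,0.66,0,0,0,0,6],[2.55,0.66,0,0,0,0,6],[2.55,0.66,0,0,0,0,6],[0,0,0,0,0,0,6],[0,0,0,0,0,0,6],[0,0,2.5,0,0,0,6],[0,0,2.5,0,0,0,6],[0,0,2.5,0,0,0,6],[0,0,2.5,0,0,0,6],[0,0,2,0,0,0,6],[0,0,1,0,0,0,6],[0,0,0,0,0,0,6],[0,0,0,0,0,0,6],[0,0,0,0,0,0,6]]]' | head -2
python3 look.py top
python3 -c "
from h import *
print(np.round(status.sense()['joint_pos'],1))
to(.6041,.1891,.007,100.4)"
```

```text
time_s: 64.1
tcp_pos: [0.6009, 0.2123, 0.0418]
top peach 295 (array([651.5, 145.3]), array([53.8, 54. ]), 17.6) [0.6508 0.1444 0.047 ]
top peach 234 (array([591.4,  50.2]), array([55.2, 42.3]), 29.6) [0.5906 0.0517 0.0474]
top peach 59 (array([573. , 128.7]), array([25.8, 22.7]), 89.6) [0.5714 0.1288 0.0484]
top board 277 (array([501.7, 422.4]), array([ 10.3, 109.3]), 79.9) 0.1457
top board 255 (array([492.5, 371.7]), array([ 10.5, 108.1]), 79.8) 0.1469
top board 238 (array([484.6, 320.4]), array([ 10.3, 109.8]), 80.4) 0.1471
top tray 340 (array([638.5, 103.9]), array([124.3, 160.2]), 10.5)
top tray 155 (array([592.5,  72.4]), array([ 95.2, 114.9]), 10.2)
top mat 3745 (array([626.3, -98.7]), array([180.6, 182.7]), 87.2)
[-10.6  47.7 -18.7  93.6  20.7  42.  -28.7]
t 64.2 at [0.6008 0.2124 0.0418] yaw 100.41 tilt(wx,wy) 0.0026 -0.0005 | wz 0.0001 | cm after turn [-2.35 -0.09  3.48] before [-2.35 -0.1   3.47] grip 0.7 F [-0.8 -0.3  0.4]
```

```bash
python3 -m handwheel '[[[0,0,1.5,0,0,0,6],[0,0,1,0,0,0,6],[0,0,0.6,0,0,0,6],[0,0,0.3,0,0,0,6],[0,0,0,0,0,0,6],[0,0,0,0,0,0,6]]]' 
python3 -m handwheel '[[[-0.8,0,0,0,0,0,6],[-0.8,0,0,0,0,0,6],[-0.6,0,0,0,0,0,6],[-0.4,0,0,0,0,0,6],[-0.4,0,0,0,0,0,6],[-0.4,0,0,0,0,0,6],[0,0,0,0,0,0,6],[0,0,0,0,0,0,6]]]' 
python3 look.py top
python3 -c "
from h import *
to(.6313,-.0081,.008,87)"
```

```text
time_s: 64.75
tcp_pos: [0.6, 0.2123, 0.0064]
tcp_rot: [[-0.181, 0.983, 0.0], [0.983, 0.181, 0.0], [0.0, 0.0, -1.0]]
wrist_force: [0.3, 0.4, -0.2]
grip_width: 0.703
finger_force: 0.0
time_s: 65.55
tcp_pos: [0.6061, 0.1792, 0.0066]
tcp_rot: [[-0.181, 0.983, 0.0], [0.983, 0.181, 0.001], [0.001, 0.001, -1.0]]
wrist_force: [-0.9, 4.0, 0.8]
grip_width: 0.703
finger_force: 2.0
top peach 250 (array([655.4, 131.7]), array([52.6, 45.6]), 14.2) [0.6544 0.1324 0.0474]
top peach 168 (array([595.1,  39.3]), array([39.8, 41.1]), 89.5) [0.594  0.0385 0.0474]
top board 277 (array([501.5, 422.5]), array([ 11.3, 109.4]), 80.7) 0.142
top board 259 (array([492.5, 371.8]), array([ 10.2, 108.2]), 80.3) 0.1417
top board 237 (array([484.6, 320.5]), array([ 10.1, 109.7]), 79.7) 0.1435
top tray 343 (array([625.7,  72. ]), array([160.1, 121.9]), 10.2)
top mat 3739 (array([626.5, -98.9]), array([181.4, 182.7]), 87.0)
t 65.6 at [0.6061 0.1792 0.0066] yaw 100.45 tilt(wx,wy) 0.0005 -0.0005 | wz 0.2348 | cm after turn [-18.57   3.5   -0.14] before [-18.87  -0.92  -0.15] grip 0.701 F [-0.5  2.9  1.4]
```

```bash
python3 -m handwheel '[[[-0.5,0.05,0,0,0,0.008,6],[-1,0.07,0,0,0,0.014,6],[-1,0.07,0,0,0,0.014,6],[-1,0.07,0,0,0,0.014,6],[-1,0.07,0,0,0,0.014,6],[-1,0.07,0,0,0,0.014,6],[-1,0.07,0,0,0,0.014,6],[-1,0.07,0,0,0,0.014,6],[-1,0.07,0,0,0,0.014,6],[-1,0.07,0,0,0,0.014,6],[-0.5,0.05,0,0,0,0.008,6],[0,0,0,0,0,0,6],[0,0,0,0,0,0,6]]]' 
python3 look.py top:pics/top3.png
python3 -c "
from h import *
to(.6313,-.0081,.008,87)"
```

```text
time_s: 66.9
tcp_pos: [0.6251, 0.0784, 0.0063]
tcp_rot: [[-0.039, 0.999, -0.0], [0.999, 0.039, -0.003], [-0.003, -0.0, -1.0]]
wrist_force: [0.6, 0.5, 0.2]
grip_width: 0.7
finger_force: 0.3
top peach 160 (array([669.9,  17. ]), array([52.8, 30.7]), 9.3) [0.6685 0.0179 0.0462]
top peach 119 (array([591.1, -61.5]), array([36.3, 44.5]), 55.3) [ 0.5923 -0.0598  0.0474]
top board 273 (array([501.5, 422.4]), array([ 10.5, 109. ]), 80.5) 0.1433
top board 254 (array([492.7, 372.1]), array([ 11.1, 108.5]), 79.9) 0.1422
top board 232 (array([484.6, 320.6]), array([ 10.1, 109.6]), 79.9) 0.1434
top tray 356 (array([629.2, -25.5]), array([160.8, 131.8]), 2.6)
top mat 1840 (array([ 624.2, -139.3]), array([101.1, 183.6]), 88.3)
t 67.0 at [0.6248 0.0784 0.0061] yaw 92.24 tilt(wx,wy) -0.0011 0.0028 | wz 0.0915 | cm after turn [-8.6   1.1  -0.19] before [-8.67  0.31 -0.17] grip 0.704 F [-0.1  0.1 -0. ]
```

View pics/top3.png

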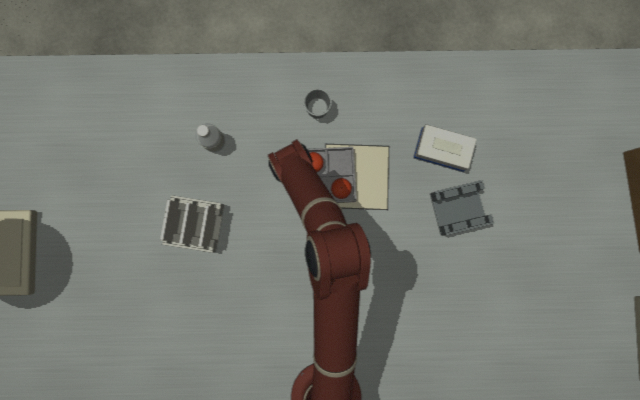

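The tray is half on the mat, with one edge at column 355, and already turned to 2.6°. Finishing the push.

```bash
python3 -m handwheel '[[[-0.5,0,0,0,0,0.008,6],[-1,0,0,0,0,0.011,6],[-1,0,0,0,0,0.011,6],[-1,0,0,0,0,0.011,6],[-1,0,0,0,0,0.011,6],[-1,0,0,0,0,0.011,6],[-1,0,0,0,0,0.011,6],[-0.7,0,0,0,0,0.011,6],[-0.5,0,0,0,0,0.007,6],[0,0,0,0,0,0,6],[0,0,0,0,0,0,6]]]' 
python3 look.py top wrist
python3 -c "
from h import *
to(.6313,-.0081,.008,87)"
```

```text
time_s: 68.05
tcp_pos: [0.6249, 0.0016, 0.0065]
tcp_rot: [[0.053, 0.999, -0.0], [0.999, -0.053, -0.002], [-0.002, -0.0, -1.0]]
wrist_force: [0.5, -0.3, -0.5]
grip_width: 0.699
finger_force: 0.0
top peach 72 (array([665.9, -71.1]), array([42.6, 17. ]), 5.9) [ 0.664  -0.0704  0.0462]
top peach 50 (array([ 575.1, -123.8]), array([25.5, 22.8]), 89.4) [ 0.5755 -0.1239  0.048 ]
top board 274 (array([501.5, 422. ]), array([ 10.8, 109.2]), 80.3) 0.1463
top board 257 (array([492.3, 371.2]), array([ 10.4, 108.5]), 80.5) 0.1438
top board 237 (array([484.6, 320.5]), array([  9.7, 109.8]), 80.2) 0.1428
top tray 304 (array([ 619. , -111.4]), array([115.2, 161. ]), 87.4)
wrist peach 508 (array([562.8, -30.3]), array([21.6,  7.1]), 23.7) [ 0.566  -0.0285  0.044 ]
wrist peach 363 (array([680.6, -37.7]), array([ 5.6, 21.1]), 55.6) [ 0.6783 -0.0361  0.0438]
wrist tray 4960 (array([620.2,   1.3]), array([73.6, 72.7]), 47.0)
wrist tray 654 (array([555.4,  -5.9]), array([21.8, 11.3]), 26.8)
wrist tray 667 (array([691.6, -15. ]), array([ 5.6, 23.5]), 86.3)
wrist tray 1217 (array([601.5, -29.7]), array([ 7.2, 34. ]), 44.1)
wrist tray 1233 (array([641.8, -32.9]), array([35.6,  7.5]), 41.5)
wrist mat 1331 (array([704. , -13.4]), array([21.5, 47.7]), 61.5)
t 68.2 at [0.6251 0.0024 0.0066] yaw 87.0 tilt(wx,wy) 0.0001 0.0015 | wz -0.0 | cm after turn [-1.01  0.68 -0.14] before [-1.01  0.68 -0.14] grip 0.703 F [-0.2  0.3 -0.1]
```

```bash
python3 -m handwheel '[[[-0.4,0,0,0,0,0,6],[-0.4,0,0,0,0,0.002,6],[-0.2,0,0,0,0,0,6],[0,0,0,0,0,0,6],[0,0,0,0,0,0,6],[1,0,0,0,0,0,6],[1,0,0,0,0,0,6],[1.5,0,-1,0,0,0,6],[1.5,0,-3,0,0,0,6],[1.5,0,-4,0,0,0,6],[1.5,0,-4,0,0,0,6],[2,0,-4,0,0,0,6],[3,0,-4,0,0,0,6],[3,0,0,0,0,0,6],[3,0,0,0,0,0,6],[3,0,0,0,0,0,6],[0,0,0,0,0,0,6],[0,0,0,0,0,0,6]]]' | head -2
python3 look.py top:pics/top4.png scene
python3 -c "
from h import *
to(.6313,-.0081,.008,87)"
```

```text
time_s: 69.95
tcp_pos: [0.6357, 0.2145, 0.2067]
top peach 297 (array([660.1, -58.8]), array([51.8, 53.4]), 89.4) [ 0.6595 -0.0586  0.0469]
top peach 304 (array([582.7, -53.1]), array([54.3, 52.6]), 88.5) [ 0.5814 -0.0536  0.047 ]
top peach 309 (array([ 577.3, -129.9]), array([54.4, 54.9]), 85.9) [ 0.5772 -0.13    0.047 ]
top board 276 (array([501.7, 422.2]), array([ 10.2, 109.3]), 80.7) 0.1417
top board 256 (array([492.3, 371.8]), array([ 10.1, 109. ]), 79.7) 0.1422
top board 234 (array([484.6, 320.3]), array([ 10.2, 109.5]), 80.1) 0.1414
top tray 579 (array([620.4, -95. ]), array([159.8, 160.8]), 86.9)
scene peach 181 (array([586. , -56.5]), array([42.9, 44. ]), 31.8) [ 0.5878 -0.0557  0.0474]
scene peach 196 (array([ 581.9, -132.6]), array([46.1, 44.5]), 35.3) [ 0.5837 -0.1326  0.0476]
scene peach 209 (array([664.6, -59.4]), array([44.2, 43.5]), 18.4) [ 0.6667 -0.0605  0.0475]
scene board 282 (array([503.1, 418.2]), array([ 12.6, 113.8]), 80.0) 0.1393
scene board 109 (array([527.4, 361.9]), array([11.3, 44.6]), 79.0) 0.1384
scene tray 847 (array([620.3, -99.2]), array([160.2, 165.7]), 86.9)
t 70.0 at [0.6365 0.2116 0.2065] yaw 86.83 tilt(wx,wy) 0.0004 0.002 | wz -0.0031 | cm after turn [-21.96   0.63  19.85] before [-21.92   0.69  19.9 ] grip 0.702 F [ 0.5 -0.6  0.4]
```

View pics/top4.png

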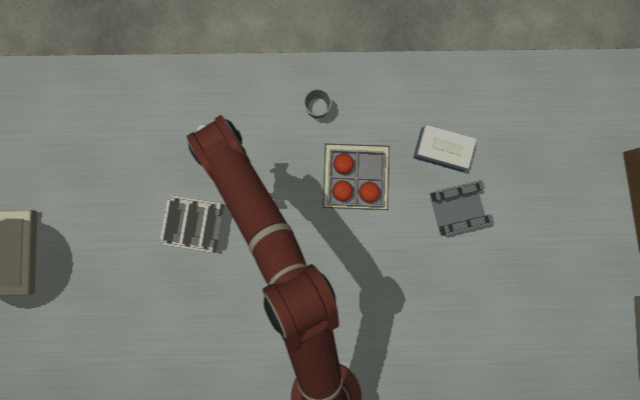

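```bash
python3 -m handwheel '[[[0,0,-3,0,0,0,6],[0,0,-3,0,0,0,6],[-3,-2,0,0,0,0,6],[-3,-2,0,0,0,0,6],[-3,-2,0,0,0,0,6],[-3,-2,0,0,0,0,6],[0,0,0,0,0,0,6],[0,0,0,0,0,0,6],[0,0,0,0,0,0,6]]]' | head -2
python3 - <<'E'
from look import *
f=vision.grab_frame("scene");P=cloud(f);X,Y=P[...,0],P[...,1]
for p,st,ce in comps(P,(X>.6)&(X<.85)&(Y>.2)&(Y<.45),(.05,.2),30): print("bottle",len(p),rect(p),p[:,2].max())
for p,st,ce in comps(P,(X>.6)&(X<.85)&(Y<-.22)&(Y>-.5),(.05,.2),30): print("wipes",len(p),rect(p))
look("top")
E
```

```text
time_s: 70.95
tcp_pos: [0.5506, 0.0979, 0.2667]
bottle 933 (array([744.6, 308.7]), array([65.8, 51.8]), 57.9) 0.16245274531474252
wipes 44 (array([ 602.1, -437.9]), array([ 4.2, 25.1]), 4.0)
wipes 2446 (array([ 700.7, -353.2]), array([150.7,  94.6]), 73.3)
top peach 291 (array([660. , -58.9]), array([52. , 53.2]), 89.0) [ 0.6596 -0.0584  0.0475]
top peach 303 (array([582.8, -53.1]), array([54.3, 52.9]), 90.0) [ 0.5817 -0.0536  0.0469]
top peach 307 (array([ 578.4, -130.1]), array([54.8, 52.9]), 89.1) [ 0.5773 -0.1301  0.0469]
top board 279 (array([501.6, 422. ]), array([ 10.6, 109.2]), 80.6) 0.144
top board 257 (array([492.4, 372. ]), array([ 11.3, 108.4]), 79.6) 0.1448
top board 235 (array([484.6, 320.7]), array([  9.5, 110. ]), 79.8) 0.1433
top tray 580 (array([620.3, -95.1]), array([159.8, 161. ]), 86.9)
```

```bash
python3 -c "
from station import finish_job
print(finish_job())"
```

```text
the job is handed in; nothing more can be done
None
```

The job is handed in: all three boards stand in their own rack bays, and the three peaches present sit in separate tray cells. The tray is wholly on the viewing square and aligned with it (about 7 mm off centre), and the wipes box and bottle haven't moved.

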